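Cap a sample bottle in the bench hand press

TASK

The hand press was left with its ram down: swing its lever fully back to raise the ram, then stand the small amber bottle with the loosely fitted white cap, kept upright, on the press base and push it in under the ram until it rests centred against both faces of the white V-nest, and let go. Pull the lever forward to press the cap fully home, swing the lever fully back again and leave the bottle standing in the nest. Do not press the cap on in any other way, and do not knock the other things on the bench about.

Things in the scene. Friction and masses are not known exactly. Their poses are not given: they have to be found in the camera images.
- sample_bottle: Sample bottle, loose, 100 to 200 g: amber glass, round body 52 mm in diameter, upright sides to 46 mm, blank paper band, 25 mm neck, white ribbed snap cap (32 mm diameter, 14 mm tall, blue disc on top) that stands 5 mm proud at the start. 80 mm tall with the cap proud, 75 mm with it home. Origin: centre of its underside; z up along its axis.
- cap (a joint): How far the white snap cap has been pressed down onto the bottle: 0 m loosely fitted, 0.005 m fully home (end stop). It holds by friction and needs about 14 N straight down; it stays where it is pressed.
- press: Grey bench hand press, fixed to the bench. Origin: on the bench under the ram axis; x points from its open front to the column at its back, y to its left, z up; the lever is on its right (-y) side; it stands turned. Base plate on feet, its top 20 mm above the bench, x = -130 to +105 mm, y = -65 to +65 mm, 5 mm bolt heads at its corners. Column: x = 50 to 102 mm, y = -29 to +29 mm.
- head_front (a point): Middle of the lower front edge of the press head, which overhangs the nest: 30 mm in front of the ram axis, 136 mm above the bench. The head is 60 mm wide, reaches from here 132 mm back to the column and up to 220 mm above the bench. Behind the press stands a computer tower 420 mm tall; along its left (+y) side stands a monitor.
- ram_face (a point): On the ram axis, centre of the flat face inside the cup at the ram's lower end (moves with the ram). The cup is 46 mm wide outside, 38 mm inside, its rim 3 mm below this face. With the lever fully back the rim is 114 mm above the bench; it comes down 22 mm per rad of lever.
- nest (a point): Point on the top of the base plate (20 mm above the bench) under the ram axis: where the centre of the bottle's underside lies when the bottle touches both faces of the white V-nest. Axes as the press. The V-nest is 40 mm tall, two upright faces at 90 degrees opening to the front (-x), meeting 37 mm behind this point and reaching 33 mm to either side.
- lever (a joint): Lever angle: 0 rad = swung fully back (leaning 5 degrees back past upright, ram up); grows as the grip is pulled forward and down; stop at 1.2 rad. Friction holds it where left (2 N at the grip). Starts at 0.85 to 1.15, ram too low for the bottle. With the bottle in the nest the ram meets the proud cap near 0.77 and stops hard near 1.0 with the cap home; pressing takes about 5 N at the grip.
- lever_grip (a point): Middle of the lever's black grip: a round bar 20 mm in diameter and 46 mm long, parallel to the press's y axis, standing out to the right (-y) from the end of the 10 mm lever rod (rod 29 mm to the left of this point). It is 120 mm from the pivot axis and moves with the lever in the press's x-z plane. Can be pinched from above, one finger in front of it and one behind, or pushed.
- lever_hinge (a point): Point on the lever's pivot axis, in the plane in which the middle of the grip moves: 20 mm behind the ram axis, 81 mm to its right (-y), 178 mm above the bench. The pivot runs along the press's y axis.
- white_bottle: Bystander, loose: small white bottle with blue screw cap, 48 mm diameter, 98 mm tall. Origin: centre of its underside.
- beaker: Bystander, loose: small empty glass beaker, 46 mm diameter, 60 mm tall. Origin: centre of its underside.
- tip_box: Bystander, loose: blue pipette tip box with clear lid, 89 x 122 x 72 mm. Origin: centre of its underside.
- amber_bottle: Bystander, loose: larger amber bottle with black screw cap, 60 mm diameter, 118 mm tall. Origin: centre of its underside.
- timer: Bystander, loose: lab timer, 62 x 68 x 20 mm. Origin: centre of its underside.
- dish: Bystander, loose: flat petri dish, 60 mm diameter, 16 mm tall. Origin: centre of its underside.

How it is judged:
By the outcome, as a careful person would: the job done as asked, in the order asked, and still so for the second after the job is handed in, with the robot touching nothing.
It also fails if it takes over 72 s, if anything falls off the work surface, if the arm or the gripper's body presses on something with over 40 N, if the wrist force passes 120 N, or if a joint passes its speed limit or range.

ROBOT

A 6-joint arm with a two-finger parallel gripper is mounted at the origin on a cart in front of the work surface, level with it; the furniture and walls round the work are solid. World frame = base frame: x ahead of the robot, y to its left, z up, the work surface at z = 0. Lengths are in m, angles in rad, forces in N, time in s.
With the tool pointing down it reaches from about 0.275 to 0.875 m from the base axis. Payload 12.5 kg.
Tool frame: the origin (TCP) lies between the finger pads; the fingertips stand 17 mm ahead of it and the grasp point (between the pads) lies 2 mm behind it (robot.nose_length is the distance from the TCP to the fingertips, in m); z points along the fingers, y is the direction in which the jaws open and shut (so a half turn about z gives the same grasp; the last joint's range is limited). The gripper opens to 85 mm and grips with 20 to 120 N. Pads are 22 mm wide; open, the fingers measure 114 mm over their backs; the gripper's body (76 mm by 85 mm) begins 54 mm behind the grasp point. The pads swing forward as they close: fully open they stand 13 mm farther back than shut.
Start: joints at [-1.411, 0.351, 1.652, -0, 1.139, -0.085], TCP at [0.133, -0.534, 0.248] pointing down, gripper open.
Joint ranges: [-2.75, 2.75], [-0.79, 2.1], [0.01, 2.65], [-1.57, 4.71], [0.07, 3.14], [-2.87, 2.87]. Speed limits (rad/s): [2.22, 2.22, 2.79, 3.14, 3.14, 3.14].

INTERFACE

Orientations are given as a unit quaternion [w, x, y, z].
In Python, from plant import monitor, optics, close_job, spotter, robot gives the robot as it stands. The module is installed in compiled form; this text tells all that it offers.
- The arm moves only by the tool arm_command, never from a script. Its argument "series" is a list of rows, each an object with "travel": the shift along the tool's x, y, z each as a share of 0.03 m, from -1 to 1, a list of three; "twist": the turn, a rotation vector about the tool's x, y, z each as a share of 6 degrees, from -1 to 1, a list of three. A call has 1 to 20 rows; each row shifts and turns the pose as measured when the row begins, along the tool's axes as they then stand; what a row does not reach is not made up. A row lasts 1/8 s, in which the tool goes at most 62.5 mm and 10.7 degrees, less where a joint would pass 70% of its speed; a pose out of reach is approached as far as the arm can. A call with a number of a shift or a turn outside -1 to 1 is refused whole. A call with a gripper value outside its range is refused whole. "grip" is the finger opening in mm, from 0 to 85.4, set as the call begins (left out, the last holds). The fingers move at their own pace and stop on an object; "newtons" is the grip in N (left out, the last holds). Time passes only in rows, so rows that do not move let the fingers close. It gives the time, the measured TCP pose, the force and the opening at its end, in the units of the state.
- monitor.read_state(): the state, without advancing time (a new reading comes with each control period).
- optics.grab_frame(name): name is "scene" or "side" or "wrist"; returns a dict with "pixels" (400x640x3 uint8, red, green, blue), "camera_matrix" (3x3 intrinsics, pixels), "rvec" (rotation vector, rad) and "tvec" (3), from world to camera coordinates, as OpenCV has them. Camera axes: x right, y down, z forward; pixel columns grow to the right and rows downward; lengths in m; the calibration is good to about 2 mm. A picture is of the moment at which its call begins. There is no depth.
- close_job(): hands the job in, once; it reports no verdict.
Trained networks look in a picture, given as the dict that the camera call returned (one of the last four; its "shot" number tells which), for a name from the list of things; names that differ only in an ending like _2 or _b are one class to them, and where a whole thing is asked for, a point or a joint stands for the part that bears it (a point fixed in the world has none). Each returns a list of dicts, best first, with "conf" (0 to 1); they miss things now and then, are a little off and sometimes report something else, mostly with a low value. They report only what shows in the picture. A call takes as long as a camera call.
- spotter.masks_of(target, picture): "region" (400x640 bool, what is visible of it) and "box" ([left, top, right, bottom] in pixels, round what is visible of it).
The state is a dict: "time_s": time; "qpos": joint angles; "joint_vel": joint speeds; "effort": joint torques, N m; "eef_pos": TCP position; "orientation": TCP orientation; "force": force on the tool from outside, world axes, zero at the start; "moment": the same for the moment, N m; "opening": opening from 0.0 (shut) to 1.0 (fully open).
Only numpy, scipy, OpenCV 4.12 (cv2) and the standard library are available. Lean on these libraries where they do the work, as an engineer would, in place of code of your own. Each camera call takes 0.05 s, during which the arm holds its last target.

## Working session

There is one attempt and no reset: what is moved stays moved. The work goes in short steps, Python scripts to look and compute and a tool call to move; the robot and the scene stay as the last step left them, time stands still between calls to the robot, and variables do not carry over. Pictures are saved under pics/ and viewed, and the job is handed in when it is done.

Besides the shell and the picture viewer there is one more tool, called as a command line: name --argument value ..., lists and objects as JSON in quotes. arm_command: Moves the arm, as the interface text tells. Shift numbers are shares of 0.03 m and turn numbers shares of 6 degrees, none past 1 either way. Its arguments: {"type":"object","properties":{"series":{"type":"array","items":{"type":"object","properties":{"travel":{"type":"array","items":{"type":"number","minimum":-1,"maximum":1}},"twist":{"type":"array","items":{"type":"number","minimum":-1,"maximum":1}}}}},"grip":{"type":"number"},"newtons":{"type":"number"}},"required":["series"]}

```bash
mkdir -p pics; cat > h.py <<'E'
from plant import monitor, optics, close_job, spotter, robot
import numpy as np, cv2
from scipy.spatial.transform import Rotation as R
def save(f,n): cv2.imwrite('pics/'+n+'.png',cv2.cvtColor(f['pixels'],cv2.COLOR_RGB2BGR))
def ray(f,uv):
    K=f['camera_matrix'];Rm=cv2.Rodrigues(np.array(f['rvec'],float))[0];t=np.array(f['tvec'],float).ravel()
    d=Rm.T@np.linalg.inv(K)@np.array([uv[0],uv[1],1.]);c=-Rm.T@t
    return c,d/np.linalg.norm(d)
def onz(f,uv,z):
    c,d=ray(f,uv);return c+d*(z-c[2])/d[2]
def proj(f,P):
    return cv2.projectPoints(np.array(P,float).reshape(-1,3),np.array(f['rvec'],float),np.array(f['tvec'],float),f['camera_matrix'],None)[0].reshape(-1,2)
def st():
    s=monitor.read_state();print(round(s['time_s'],2),np.round(s['eef_pos'],4),np.round(s['orientation'],4),'F',np.round(s['force'],1),'op',round(float(s['opening']),3),'q',np.round(s['qpos'],2));return s
E
python3 - <<'E'
from h import *
st()
for n in ('scene','side','wrist'):
    f=optics.grab_frame(n);save(f,n+'0')
    c,d=ray(f,(320,200));print(n,c,d)
    for t in ('sample_bottle','press','lever','lever_grip','white_bottle','beaker','tip_box','amber_bottle','timer','dish'):
        r=spotter.masks_of(t,f)
        print(t,[(round(x['conf'],2),x['box']) for x in r[:2]])
E
```

```text
0.0 [ 0.1333 -0.5333  0.2478] [-6.000e-04  9.925e-01  1.221e-01 -0.000e+00] F [-0.1  0.   0.3] op 1.002 q [-1.41  0.35  1.65 -0.    1.14 -0.08]
scene [0.08325367 0.78147209 0.72519526] [ 0.48564623 -0.66887244 -0.56281205]
sample_bottle [(0.9, [298.0, 303.7, 321.6, 341.1])]
press [(0.7, [259.5, 178.1, 334.0, 294.1]), (0.65, [272.9, 357.0, 303.6, 387.9])]
lever [(0.56, [304.0, 200.1, 327.1, 213.7])]
lever_grip [(0.65, [300.8, 199.9, 323.2, 213.8])]
white_bottle [(0.83, [346.0, 247.0, 368.9, 283.0])]
beaker [(0.69, [363.4, 232.6, 380.1, 256.5])]
tip_box []
amber_bottle [(0.88, [375.2, 160.8, 394.7, 197.5])]
timer [(0.77, [385.0, 210.1, 411.5, 228.4])]
dish [(0.81, [270.6, 357.8, 304.6, 388.3])]
side [0.19198468 1.2234921  0.65373123] [ 0.24086909 -0.89448312 -0.3766723 ]
sample_bottle [(0.67, [313.9, 269.9, 335.3, 302.6])]
press [(0.88, [261.8, 187.3, 317.7, 278.4])]
lever [(0.75, [298.8, 194.9, 313.6, 210.1])]
lever_grip [(0.77, [298.2, 188.8, 317.6, 214.6])]
white_bottle [(0.91, [335.1, 234.1, 349.9, 266.2])]
beaker [(0.59, [339.2, 222.2, 346.3, 236.1])]
tip_box [(0.29, [309.1, 308.2, 332.0, 330.0])]
amber_bottle [(0.71, [323.0, 180.7, 333.9, 213.8]), (0.42, [280.6, 193.6, 291.8, 234.7])]
timer [(0.46, [339.5, 212.7, 358.9, 224.4])]
dish [(0.97, [310.2, 312.3, 330.1, 331.7])]
wrist [ 0.20827556 -0.51549954  0.37517754] [-0.29121543 -0.07667127 -0.95358014]
sample_bottle []
press []
lever []
lever_grip []
white_bottle []
beaker []
tip_box []
amber_bottle []
timer []
dish []
```

```bash
python3 - <<'E'
import cv2
for n in('scene0','side0'):
    im=cv2.imread(f'pics/{n}.png');x0,y0=220,140
    cv2.imwrite(f'pics/{n}c.png',cv2.resize(im[y0:400,x0:480][:260,:260],None,fx=2.3,fy=2.3,interpolation=cv2.INTER_CUBIC))
E
```

```text
(no output)
```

View pics/scene0.png

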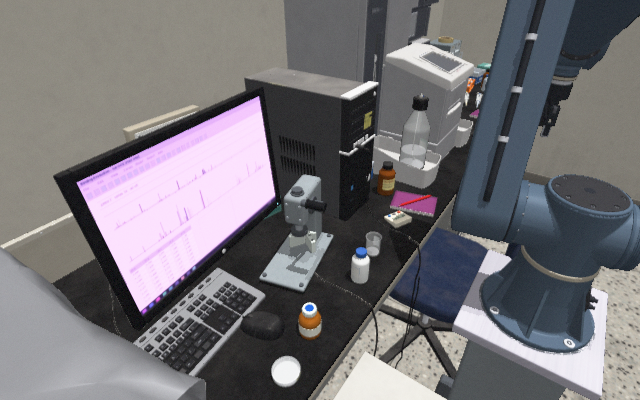

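View pics/side0.png

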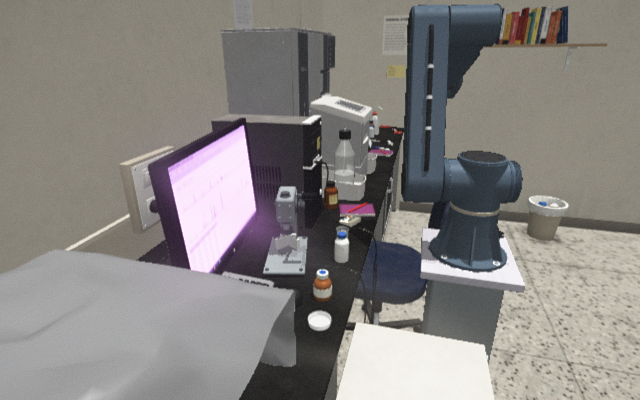

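View pics/wrist0.png

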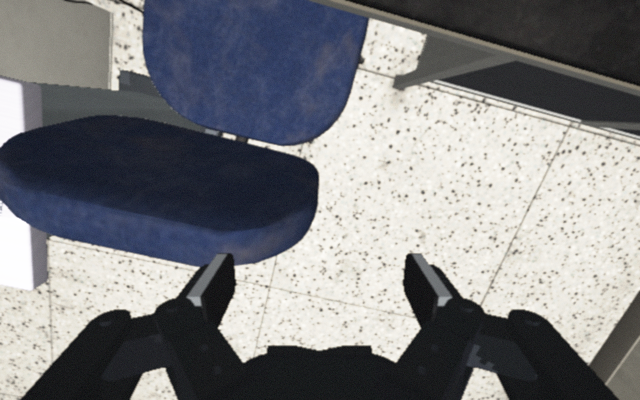

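```bash
ls pics
```

```text
scene0.png
scene0c.png
side0.png
side0c.png
wrist0.png
```

View pics/scene0c.png

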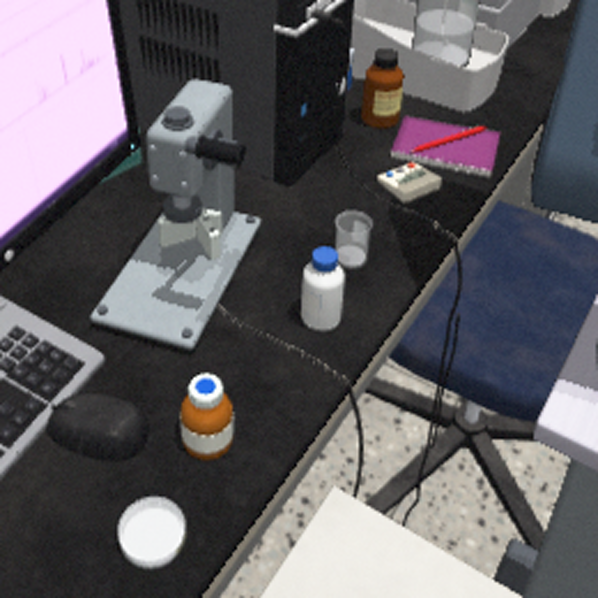

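```bash
python3 - <<'E'
from h import *
im=cv2.imread('pics/scene0.png')
cv2.imwrite('pics/s0z.png',cv2.resize(im[165:300,245:345],None,fx=5,fy=5,interpolation=cv2.INTER_CUBIC)[:600])
fs=optics.grab_frame('scene');
fd=optics.grab_frame('side')
im=cv2.cvtColor(fd['pixels'],cv2.COLOR_RGB2BGR)
cv2.imwrite('pics/d0z.png',cv2.resize(im[180:285,250:350],None,fx=5,fy=5,interpolation=cv2.INTER_CUBIC))
# bench-level things: use both cams, fit by triangulating box centre
def tri(t,h,r):
    out=[]
    for f in(fs,fd):
        m=spotter.masks_of(t,f)
        if not m: continue
        b=m[0]['box'];p=onz(f,((b[0]+b[2])/2,(b[1]+b[3])/2),h/2);out.append(np.round(p,3))
    print(t,out)
for t,h in(('sample_bottle',.08),('white_bottle',.098),('beaker',.06),('amber_bottle',.118),('timer',.02),('dish',.016)): tri(t,h,0)
E
```

```text
sample_bottle [array([0.41 , 0.377, 0.04 ]), array([0.414, 0.375, 0.04 ])]
white_bottle [array([0.622, 0.157, 0.049]), array([0.402, 0.178, 0.049])]
beaker []
amber_bottle [array([ 0.543, -0.261,  0.059]), array([ 0.54 , -0.256,  0.059])]
timer [array([ 0.428, -0.129,  0.01 ]), array([0.423, 0.344, 0.01 ])]
dish [array([0.392, 0.484, 0.008]), array([0.397, 0.478, 0.008])]
```

View pics/s0z.png

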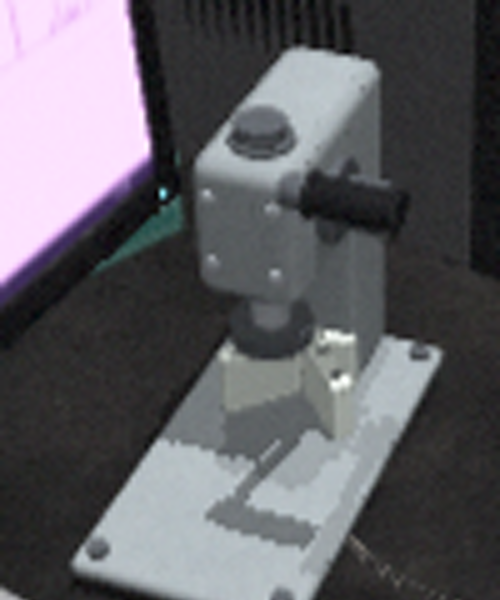

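View pics/d0z.png

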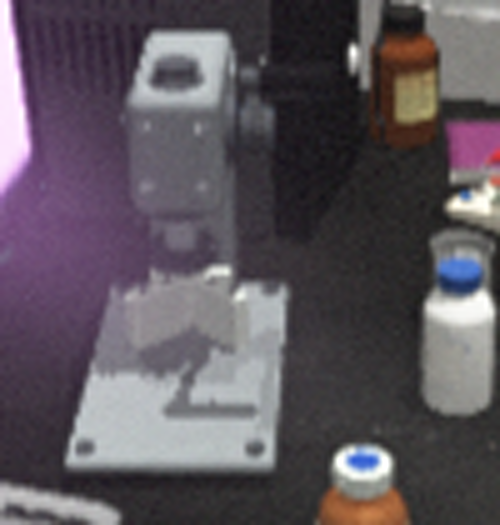

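```bash
cat >> h.py <<'E'
def P2W(pose,p):
    x,y,a=pose;p=np.array(p,float).reshape(-1,3);c,s=np.cos(a),np.sin(a)
    return np.c_[x+c*p[:,0]-s*p[:,1],y+s*p[:,0]+c*p[:,1],p[:,2]]
E
cat > fit.py <<'E'
from h import *
from scipy.optimize import least_squares
fs=optics.grab_frame('scene');fd=optics.grab_frame('side')
FL,FR,BR,BL=[-.13,.065,.02],[-.13,-.065,.02],[.105,-.065,.02],[.105,.065,.02]
obs=[(fs,FL,(260,279)),(fs,FR,(303.5,292)),(fs,BR,(333.4,234.8)),(fd,FL,(263.2,273.2)),(fd,FR,(304.6,273.6)),(fd,BR,(308,237)),(fd,BL,(272.4,236.6))]
for o in obs: print(np.round(onz(o[0],o[2],.02),3))
def res(p): return np.concatenate([proj(f,P2W(p,q))[0]-np.array(u) for f,q,u in obs])
r=least_squares(res,[.6,.2,-1.5],loss='soft_l1');print(r.x,np.round(res(r.x),1))
np.save('press.npy',r.x)
E
python3 fit.py
cat > ov.py <<'E'
from h import *
import sys
p=np.load('press.npy');tag=sys.argv[1];th=float(sys.argv[2])
def lev(th):
    a=th-np.radians(5);return [.020-.12*np.sin(a),-.081,.178+.12*np.cos(a)]
z0=.114-.022*th
L=[[[-.13,.065,.02],[-.13,-.065,.02],[.105,-.065,.02],[.105,.065,.02],[-.13,.065,.02]],
[[-.03,.03,.136],[-.03,-.03,.136],[.102,-.03,.136],[.102,-.03,.22],[-.03,-.03,.22],[-.03,.03,.22],[-.03,.03,.136]],
[[0.037-.033,.033,.06],[.037,0,.06],[.037-.033,-.033,.06],[.004,-.033,.02]],
[[.02,-.081,.178],lev(th)],[np.add(lev(th),[0,-.023,0]),np.add(lev(th),[0,.023,0])],
[[.023*np.cos(t),.023*np.sin(t),z0] for t in np.linspace(0,6.28,20)]]
for n in('scene','side'):
    f=optics.grab_frame(n);im=cv2.cvtColor(f['pixels'],cv2.COLOR_RGB2BGR)
    a,b=(160,240);x0,y0=a+75,b-80
    im=cv2.resize(im[y0:y0+140,x0:x0+130],None,fx=4,fy=4,interpolation=cv2.INTER_CUBIC)
    for l in L:
        q=(proj(f,P2W(p,l))-[x0,y0]+.5)*4
        cv2.polylines(im,[q.astype(int).reshape(-1,1,2)],False,(0,0,255),1)
    cv2.imwrite(f'pics/ov_{n}{tag}.png',im)
E
python3 ov.py 1 1.0; python3 -c "
import cv2,numpy as np
cv2.imwrite('pics/ov1.png',np.hstack([cv2.imread('pics/ov_scene1.png'),cv2.imread('pics/ov_side1.png')])[:, :1040][:, ::1]) 
im=cv2.imread('pics/ov1.png');cv2.imwrite('pics/ov1.png',cv2.resize(im,(800,int(im.shape[0]*800/im.shape[1]))))"
```

```text
[0.608 0.331 0.02 ]
[0.487 0.302 0.02 ]
[0.55  0.073 0.02 ]
[0.612 0.334 0.02 ]
[0.489 0.303 0.02 ]
[0.547 0.073 0.02 ]
[0.674 0.104 0.02 ]
[ 0.58320689  0.19160001 -1.31052892] [-2.  -0.2  0.3 -0.3  0.5  0.4 -0.3 -0.1  1.  -0.4 -0.  -0.  -0.2  0.4]
```

View pics/ov1.png

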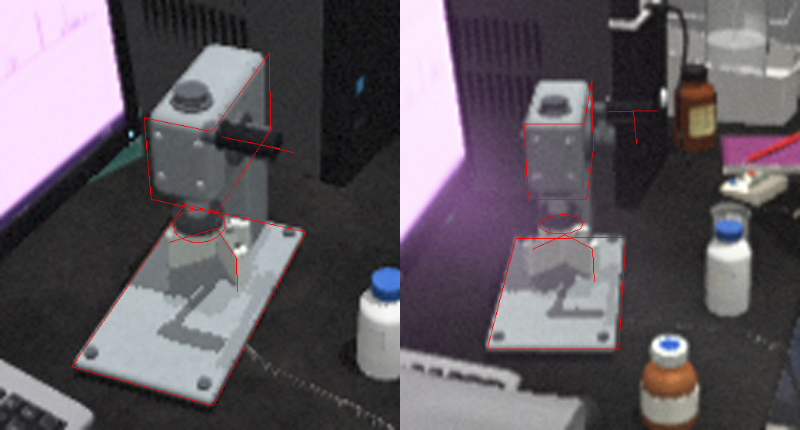

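```bash
python3 - <<'E'
from h import *
p=np.load('press.npy')
def lev(th):
    a=th-np.radians(5);return [.020-.12*np.sin(a),-.081,.178+.12*np.cos(a)]
fs=optics.grab_frame('scene');fd=optics.grab_frame('side')
for f in (fs,fd):
    for t in('lever_grip',):
        m=spotter.masks_of(t,f)
        if m:
            ys,xs=np.nonzero(m[0]['region']);print(t,m[0]['conf'],m[0]['box'],xs.mean(),ys.mean(),len(xs))
    for th in(0,.8,.85,.9,1,1.1,1.15):
        g=lev(th);e=[np.add(g,[0,d,0]) for d in(-.023,0,.023)]
        print(th,np.round(proj(f,P2W(p,e)),1).tolist(), np.round(P2W(p,g),3))
# tower corner
for uv in((350,217),(343,216),(288,178)): print(np.round(onz(fs,uv,0),3))
print('tower top', np.round(onz(fs,(379,85),.42),3),np.round(onz(fs,(247,78),.42),3),np.round(onz(fs,(345,98),.42),3))
im=cv2.cvtColor(fs['pixels'],cv2.COLOR_RGB2BGR)
cv2.imwrite('pics/t.png',cv2.resize(im[60:260,230:430],None,fx=3,fy=3,interpolation=cv2.INTER_CUBIC))
E
```

```text
lever_grip 0.8 [303.2, 201.4, 324.0, 213.6] 314.5324074074074 204.72685185185185 216
0 [[340.3, 168.4], [331.3, 166.8], [322.4, 165.3]] [[0.513 0.141 0.298]]
0.8 [[327.9, 197.7], [318.4, 195.8], [309.1, 193.9]] [[0.49  0.227 0.269]]
0.85 [[327.3, 200.2], [317.8, 198.3], [308.4, 196.4]] [[0.489 0.232 0.265]]
0.9 [[326.7, 202.8], [317.1, 200.8], [307.8, 198.9]] [[0.488 0.236 0.261]]
1 [[325.5, 208.0], [316.0, 206.0], [306.6, 204.0]] [[0.486 0.243 0.251]]
1.1 [[324.5, 213.2], [315.0, 211.2], [305.6, 209.2]] [[0.484 0.25  0.242]]
1.15 [[324.0, 215.8], [314.5, 213.7], [305.1, 211.7]] [[0.483 0.253 0.236]]
lever_grip 0.59 [295.8, 190.6, 318.0, 214.5] 304.8936170212766 199.36170212765958 188
0 [[318.2, 169.9], [310.9, 170.0], [303.6, 170.0]] [[0.513 0.141 0.298]]
0.8 [[318.1, 188.2], [310.3, 188.3], [302.6, 188.3]] [[0.49  0.227 0.269]]
0.85 [[318.1, 190.0], [310.3, 190.1], [302.5, 190.1]] [[0.489 0.232 0.265]]
0.9 [[318.1, 191.9], [310.3, 191.9], [302.5, 192.0]] [[0.488 0.236 0.261]]
1 [[318.1, 195.7], [310.3, 195.8], [302.5, 195.8]] [[0.486 0.243 0.251]]
1.1 [[318.1, 199.7], [310.2, 199.7], [302.4, 199.8]] [[0.484 0.25  0.242]]
1.15 [[318.1, 201.7], [310.2, 201.7], [302.4, 201.8]] [[0.483 0.253 0.236]]
[ 0.568 -0.055  0.   ]
[ 0.591 -0.047  0.   ]
[ 0.901 -0.134  0.   ]
tower top [ 0.544 -0.143  0.42 ] [0.903 0.015 0.42 ] [0.564 0.005 0.42 ]
```

View pics/t.png

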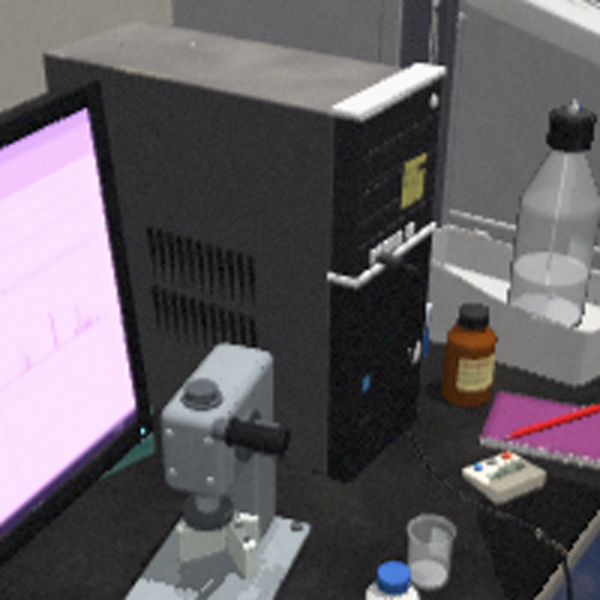

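```bash
cat >> h.py <<'E'
def plan(target,Rt=None,n=None,s=None):
    "rows from measured pose to target pos / rotation"
    s=s or st();q=s['orientation'];R0=R.from_quat([q[1],q[2],q[3],q[0]])
    d=np.array(target)-s['eef_pos']
    rv=np.zeros(3)
    if Rt is not None: rv=(R0.inv()*Rt).as_rotvec()
    k=max(np.abs(R0.inv().apply(d)).max()/.03,np.abs(np.degrees(rv)).max()/6)
    n=n or int(np.ceil(k*1.02))
    n=max(n,1)
    # straight world line with uniform body rotation
    rows=[]
    for i in range(n):
        Ri=R0*R.from_rotvec(rv*i/n)
        rows.append(np.round(Ri.inv().apply(d/n)/.03,2))
    print('n',n,'twist',np.round(np.degrees(rv)/n/6,2),'tool d mm',np.round(R0.inv().apply(d)*1000,1),'rv deg',np.round(np.degrees(rv),1))
    if Rt is None or np.abs(rv).max()<.02: print('travel',rows[0])
    else: print('travels',[r.tolist() for r in rows])
def Rtool(zdir,xdir):
    z=np.array(zdir,float);z/=np.linalg.norm(z);x=np.array(xdir,float);x-=z*(x@z);x/=np.linalg.norm(x)
    return R.from_matrix(np.c_[x,np.cross(z,x),z])
E
```

arm_command --series '[{"travel": [0.6,-0.9,-0.6]},{"travel": [0.69,-0.98,-0.6]},{"travel": [0.69,-0.98,-0.6]},{"travel": [0.69,-0.98,-0.5]},{"travel": [0.69,-0.98,-0.5]},{"travel": [0.69,-0.98,-0.5]},{"travel": [0.69,-0.98,-0.4]},{"travel": [0.69,-0.98,-0.3]},{"travel": [0.69,-0.98,-0.2]},{"travel": [0.69,-0.98,-0.1]},{"travel": [0.69,-0.98,0]},{"travel": [0.69,-0.98,0]},{"travel": [0.69,-0.98,0]}]' --grip 50

```text
validation failed for argument at $.se...
```

```bash
python3 - <<'E'
from h import *
st()
plan([.486,.242,.38])
E
```

```text
2.75 [ 0.1333 -0.5336  0.2483] [-0.      0.9925  0.1221  0.    ] F [-0.5 -0.2 -0.5] op 0.999 q [-1.41  0.35  1.65  0.    1.14 -0.08]
2.75 [ 0.1333 -0.5336  0.2483] [-0.      0.9925  0.1221  0.    ] F [-0.5 -0.2 -0.5] op 0.999 q [-1.41  0.35  1.65  0.    1.14 -0.08]
n 23 twist [0. 0. 0.] tool d mm [ 530.1 -667.  -131.7] rv deg [0. 0. 0.]
travel [ 0.77 -0.97 -0.19]
```

arm_command --series '[{"travel": [0.6,-0.9,-0.6],"twist": [0,0,0]},{"travel": [0.69,-0.98,-0.6],"twist": [0,0,0]},{"travel": [0.69,-0.98,-0.6],"twist": [0,0,0]},{"travel": [0.69,-0.98,-0.5],"twist": [0,0,0]},{"travel": [0.69,-0.98,-0.5],"twist": [0,0,0]},{"travel": [0.69,-0.98,-0.5],"twist": [0,0,0]},{"travel": [0.69,-0.98,-0.4],"twist": [0,0,0]},{"travel": [0.69,-0.98,-0.3],"twist": [0,0,0]},{"travel": [0.69,-0.98,-0.2],"twist": [0,0,0]},{"travel": [0.69,-0.98,-0.1],"twist": [0,0,0]},{"travel": [0.69,-0.98,0],"twist": [0,0,0]},{"travel": [0.69,-0.98,0],"twist": [0,0,0]}]' --grip 50

```text
time_s: 4.25
eef_pos: [0.29, -0.1229, 0.3822]
orientation: [0.001, 0.993, 0.12, 0.002]
force: [1.8, -0.4, -0.1]
opening: 0.585
```

```bash
python3 - <<'E'
from h import *
plan([.486,.242,.37])
E
```

```text
4.25 [ 0.29   -0.1229  0.3822] [0.0014 0.9928 0.1198 0.002 ] F [ 1.8 -0.4 -0.1] op 0.585 q [-0.55 -0.24  1.95  0.    1.43  0.78]
n 11 twist [0. 0. 0.] tool d mm [ 277.1 -307.8   12.2] rv deg [0. 0. 0.]
travel [ 0.84 -0.93  0.04]
```

arm_command --series '[{"travel": [0.84,-0.93,0.04],"twist": [0,0,0]},{"travel": [0.84,-0.93,0.04],"twist": [0,0,0]},{"travel": [0.84,-0.93,0.04],"twist": [0,0,0]},{"travel": [0.84,-0.93,0.04],"twist": [0,0,0]},{"travel": [0.84,-0.93,0.04],"twist": [0,0,0]},{"travel": [0.84,-0.93,0.04],"twist": [0,0,0]},{"travel": [0.84,-0.93,0.04],"twist": [0,0,0]},{"travel": [0.84,-0.93,0.04],"twist": [0,0,0]},{"travel": [0.84,-0.93,0.04],"twist": [0,0,0]},{"travel": [0.84,-0.93,0.04],"twist": [0,0,0]},{"travel": [0.8,-0.8,0.04],"twist": [0,0,0]}]'

```text
time_s: 5.62
eef_pos: [0.4902, 0.2513, 0.3704]
orientation: [0.002, 0.993, 0.121, 0.005]
force: [0.3, 0.3, 0.1]
opening: 0.584
```

```bash
cat > wv.py <<'E'
from h import *
import sys
p=np.load('press.npy');th=float(sys.argv[2])
def lev(th):
    a=th-np.radians(5);return [.020-.12*np.sin(a),-.081,.178+.12*np.cos(a)]
L=[[np.add(lev(th),[0,-.023,0]),np.add(lev(th),[0,.023,0])],[[.02,-.052,.178],np.add(lev(th),[0,.029,0])],
[[-.03,.03,.22],[-.03,-.03,.22],[.102,-.03,.22],[.102,.03,.22],[-.03,.03,.22]],
[[-.13,.065,.02],[-.13,-.065,.02],[.105,-.065,.02]]]
s=st();f=optics.grab_frame('wrist');im=cv2.cvtColor(f['pixels'],cv2.COLOR_RGB2BGR)
for l in L: cv2.polylines(im,[proj(f,P2W(p,l)).astype(int).reshape(-1,1,2)],False,(0,0,255),1)
print('tcp px',proj(f,s['eef_pos']))
cv2.imwrite(f'pics/w{sys.argv[1]}.png',im)
E
python3 wv.py 1 .98; python3 -c "
from h import *
plan([.486,.242,.255])"
```

```text
5.62 [0.4902 0.2513 0.3704] [0.0024 0.9927 0.1207 0.0047] F [0.3 0.3 0.1] op 0.584 q [ 0.39  0.25  1.48 -0.01  1.4   1.72]
tcp px [[317.58885675 271.12127418]]
5.67 [0.4914 0.2537 0.3696] [0.0019 0.9926 0.1211 0.0046] F [-3.1  0.4 -3.2] op 0.584 q [ 0.4   0.26  1.48 -0.01  1.4   1.72]
n 4 twist [0. 0. 0.] tool d mm [ -9.    9.5 114.6] rv deg [0. 0. 0.]
travel [-0.08  0.08  0.95]
```

View pics/w1.png

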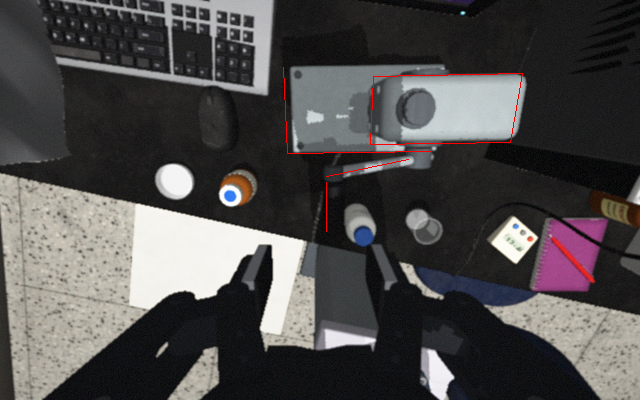

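```bash
python3 - <<'E'
import cv2,numpy as np
im=cv2.imread('pics/w1.png')[120:270,270:470].astype(float)
im=255*(im/255)**.4
cv2.imwrite('pics/w1z.png',cv2.resize(im.astype(np.uint8),None,fx=4,fy=4,interpolation=cv2.INTER_CUBIC))
E
```

```text
(no output)
```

View pics/w1z.png

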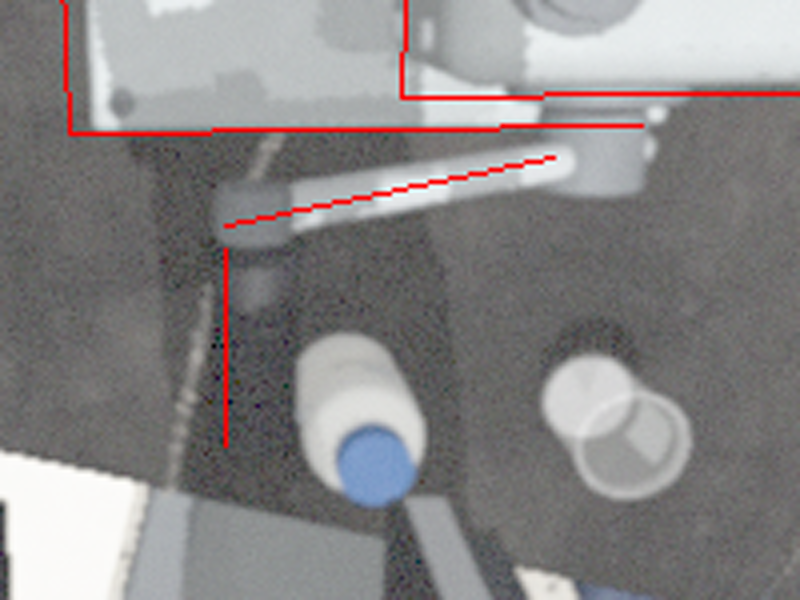

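arm_command --series '[{"travel": [-0.2,0.3,0.5],"twist": [0,0,0]},{"travel": [-0.2,0.2,0.8],"twist": [0,0,0]},{"travel": [0,0,1],"twist": [0,0,0]},{"travel": [0,0,0.8],"twist": [0,0,0]},{"travel": [0,0,0.6],"twist": [0,0,0]}]'

```text
time_s: 6.3
eef_pos: [0.4849, 0.2367, 0.256]
orientation: [0.002, 0.993, 0.122, 0.006]
force: [0.8, 0.4, 0.3]
opening: 0.585
```

```bash
python3 wv.py 2 .96; python3 -c "
from h import *
p=np.load('press.npy')
s=st();print(s['force'])
for th in(.96,.8,.6,.4,.2,0,-.05):
    a=th-np.radians(5);print(th,np.round(P2W(p,[.020-.12*np.sin(a),-.081,.178+.12*np.cos(a)]),3))
"
```

```text
6.3 [0.4849 0.2367 0.256 ] [0.0016 0.9925 0.122  0.0056] F [0.8 0.4 0.3] op 0.585 q [ 0.37  0.32  1.68 -0.01  1.14  1.7 ]
tcp px [[317.5489032 271.0905674]]
6.35 [0.4841 0.2363 0.2538] [0.002  0.9925 0.122  0.0041] F [-1.1 -0.6 -3. ] op 0.589 q [ 0.37  0.32  1.68 -0.01  1.13  1.7 ]
[-1.11672137 -0.55095052 -3.0352521 ]
0.96 [[0.486 0.24  0.255]]
0.8 [[0.49  0.227 0.269]]
0.6 [[0.495 0.208 0.283]]
0.4 [[0.501 0.187 0.292]]
0.2 [[0.507 0.164 0.297]]
0 [[0.513 0.141 0.298]]
-0.05 [[0.514 0.136 0.297]]
```

View pics/w2.png

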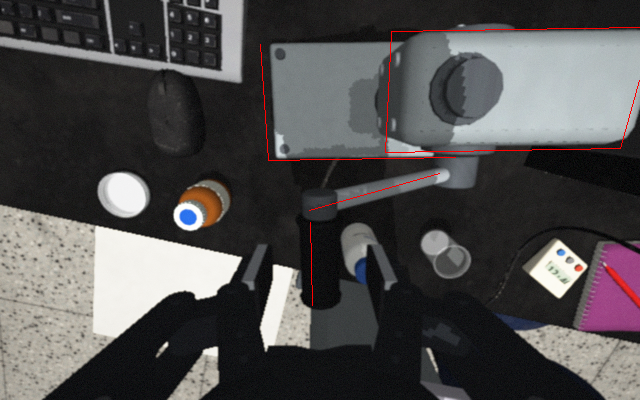

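arm_command --series '[{"travel": [0,0.5,-0.05],"twist": [0,0,0]},{"travel": [0,0.45,-0.47],"twist": [0,0,0]},{"travel": [0,0.65,-0.47],"twist": [0,0,0]},{"travel": [0,0.7,-0.3],"twist": [0,0,0]},{"travel": [0,0.7,-0.17],"twist": [0,0,0]},{"travel": [0,0.5,-0.03],"twist": [0,0,0]},{"travel": [0,0.2,0],"twist": [0,0,0]}]'

```text
time_s: 7.22
eef_pos: [0.5132, 0.1261, 0.309]
orientation: [-0.003, 0.992, 0.122, 0.01]
force: [-0.1, 2.4, 0.2]
opening: 0.586
```

```bash
python3 wv.py 3 .0; python3 -c "
from h import *
p=np.load('press.npy')
s=st();c,sn=np.cos(p[2]),np.sin(p[2]);d=s['eef_pos'][:2]-p[:2];print('press xy',c*d[0]+sn*d[1],-sn*d[0]+c*d[1])
"
```

```text
7.22 [0.5132 0.1261 0.309 ] [-0.0032  0.9924  0.1222  0.01  ] F [-0.1  2.4  0.2] op 0.586 q [0.15 0.24 1.64 0.01 1.23 1.47]
tcp px [[317.63128478 271.11913554]]
7.28 [0.5133 0.1258 0.3089] [-0.003   0.9924  0.1223  0.01  ] F [ 0.8 -0.5  0.8] op 0.583 q [0.15 0.24 1.64 0.01 1.23 1.47]
press xy 0.04561877544313702 -0.08445674623012983
```

View pics/w3.png

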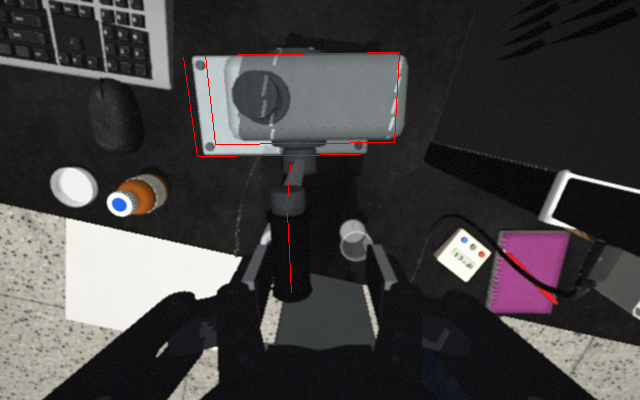

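arm_command --series '[{"travel": [0,0.3,0],"twist": [0,0,0]},{"travel": [0,0.2,0],"twist": [0,0,0]}]'

```text
time_s: 7.52
eef_pos: [0.5156, 0.1165, 0.3085]
orientation: [-0.01, 0.992, 0.123, 0.009]
force: [-10.8, 54.9, 2.6]
opening: 0.585
```

arm_command --series '[{"travel": [0,-0.5,0],"twist": [0,0,0]},{"travel": [0,-0.1,-0.5],"twist": [0,0,0]},{"travel": [0,0,-1],"twist": [0,0,0]},{"travel": [0,0,-1],"twist": [0,0,0]}]'

```text
time_s: 8.02
eef_pos: [0.5092, 0.1323, 0.3848]
orientation: [-0.009, 0.992, 0.124, 0.006]
force: [-0.4, -0.5, -0.0]
opening: 0.587
```

```bash
python3 ov.py 2 0; python3 -c "
import cv2,numpy as np
im=np.hstack([cv2.imread('pics/ov_scene2.png'),cv2.imread('pics/ov_side2.png')])
cv2.imwrite('pics/ov2.png',cv2.resize(im,(800,int(im.shape[0]*800/im.shape[1]))))"
python3 - <<'E'
from h import *
st()
fs=optics.grab_frame('wrist');save(fs,'w4')
for n in('wrist',):
    m=spotter.masks_of('sample_bottle',fs);print(m and (m[0]['conf'],m[0]['box']))
E
```

```text
8.12 [0.5102 0.1324 0.3871] [-0.0091  0.9922  0.1236  0.0091] F [-0.  -0.4 -0.2] op 0.583 q [0.16 0.19 1.52 0.02 1.41 1.48]
(0.89, [149.6, 164.5, 199.3, 202.3])
```

View pics/ov2.png

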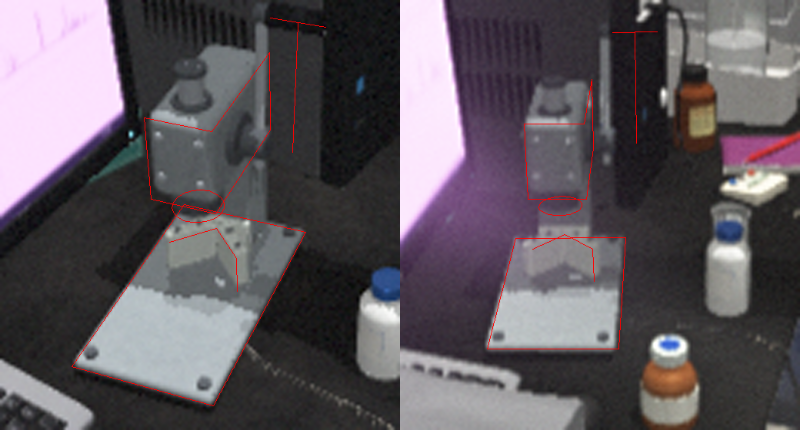

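View pics/w4.png

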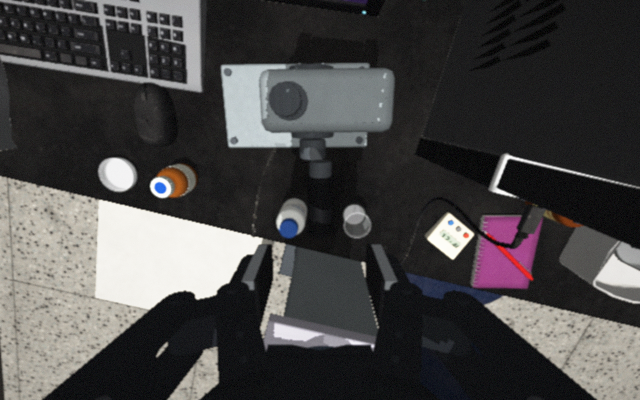

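```bash
cat > ori.py <<'E'
from h import *
s=st();q=s['qpos'];print(np.round(q,4))
o=s['orientation'];Rm=R.from_quat([o[1],o[2],o[3],o[0]])
for s4 in(1,-1):
    M=R.from_euler('ZYZYZ',[q[0],q[1]+q[2],s4*q[3],q[4],q[5]+np.pi/2]) if False else R.from_euler('z',q[0])*R.from_euler('y',q[1]+q[2])*R.from_euler('z',s4*q[3])*R.from_euler('y',q[4])*R.from_euler('z',q[5]+np.pi/2)
    print(s4,np.degrees((M.inv()*Rm).magnitude()))
p=np.load('press.npy');X=np.array([np.cos(p[2]),np.sin(p[2]),0]);Y=np.array([-X[1],X[0],0]);Z=np.array([0,0,1.])
for al in(30,40,50):
  a=np.radians(al)
  for sg,nm in((1,'cam above'),(-1,'cam below')):
    Rt=Rtool(np.cos(a)*X-np.sin(a)*Z,sg*(np.sin(a)*X+np.cos(a)*Z))
    for q1 in(.3,.7,1.0):
      row=[]
      for ph in(1.6,2.0,2.4):
        e=(R.from_euler('y',-ph)*R.from_euler('z',-q1)*Rt).as_euler('ZYZ')
        q4,q5,q6=e[0],e[1],e[2]-np.pi/2
        q6=(q6+np.pi)%(2*np.pi)-np.pi
        row.append(np.round([q4,q5,q6],2).tolist())
      print(al,nm,q1,row)
E
python3 ori.py
```

```text
8.22 [0.5093 0.1324 0.3837] [-0.0092  0.9923  0.1235  0.0066] F [ 0.6  0.2 -0.7] op 0.584 q [0.16 0.19 1.53 0.02 1.41 1.48]
[0.1574 0.1931 1.5272 0.0181 1.4075 1.4776]
1 1.3628751559603456e-14
-1 2.0779894216593764
30 cam above 0.3 [[-1.05, 1.59, -3.1], [-1.07, 1.39, -2.75], [-1.17, 1.22, -2.37]]
30 cam above 0.7 [[-0.99, 1.93, -2.88], [-0.91, 1.7, -2.55], [-0.91, 1.45, -2.23]]
30 cam above 1.0 [[-0.89, 2.18, -2.69], [-0.74, 1.9, -2.36], [-0.69, 1.6, -2.09]]
30 cam below 0.3 [[-1.05, 1.59, 0.05], [-1.07, 1.39, 0.39], [-1.17, 1.22, 0.77]]
30 cam below 0.7 [[-0.99, 1.93, 0.26], [-0.91, 1.7, 0.59], [-0.91, 1.45, 0.91]]
30 cam below 1.0 [[-0.89, 2.18, 0.46], [-0.74, 1.9, 0.78], [-0.69, 1.6, 1.05]]
40 cam above 0.3 [[-0.87, 1.58, -3.09], [-0.91, 1.33, -2.78], [-1.03, 1.1, -2.43]]
40 cam above 0.7 [[-0.82, 1.88, -2.83], [-0.77, 1.6, -2.54], [-0.8, 1.31, -2.25]]
40 cam above 1.0 [[-0.71, 2.09, -2.59], [-0.62, 1.77, -2.33], [-0.61, 1.45, -2.1]]
40 cam below 0.3 [[-0.87, 1.58, 0.05], [-0.91, 1.33, 0.36], [-1.03, 1.1, 0.71]]
40 cam below 0.7 [[-0.82, 1.88, 0.32], [-0.77, 1.6, 0.6], [-0.8, 1.31, 0.89]]
40 cam below 1.0 [[-0.71, 2.09, 0.55], [-0.62, 1.77, 0.82], [-0.61, 1.45, 1.04]]
50 cam above 0.3 [[-0.7, 1.57, -3.09], [-0.74, 1.27, -2.83], [-0.88, 0.99, -2.51]]
50 cam above 0.7 [[-0.64, 1.82, -2.78], [-0.62, 1.5, -2.54], [-0.68, 1.18, -2.29]]
50 cam above 1.0 [[-0.55, 1.99, -2.51], [-0.5, 1.65, -2.31], [-0.52, 1.3, -2.12]]
50 cam below 0.3 [[-0.7, 1.57, 0.05], [-0.74, 1.27, 0.31], [-0.88, 0.99, 0.63]]
50 cam below 0.7 [[-0.64, 1.82, 0.36], [-0.62, 1.5, 0.6], [-0.68, 1.18, 0.85]]
50 cam below 1.0 [[-0.55, 1.99, 0.63], [-0.5, 1.65, 0.83], [-0.52, 1.3, 1.03]]
```

```bash
cat >> h.py <<'E'
PR=np.load('press.npy')
XP=np.array([np.cos(PR[2]),np.sin(PR[2]),0]);YP=np.array([-XP[1],XP[0],0]);ZP=np.array([0,0,1.])
def RT(al=50):
    a=np.radians(al);return Rtool(np.cos(a)*XP-np.sin(a)*ZP,-(np.sin(a)*XP+np.cos(a)*ZP))
def toP(w):
    d=np.array(w)-[PR[0],PR[1],0];return np.array([d@XP,d@YP,d[2]])
E
python3 - <<'E'
from h import *
f=optics.grab_frame('wrist')
b=f['pixels'][140:230,120:230].astype(int);m=(b[...,2]>150)&(b[...,0]<100)
ys,xs=np.nonzero(m);print(len(xs),xs.mean()+120,ys.mean()+140)
w=onz(f,(xs.mean()+120,ys.mean()+140),.08);print('bottle',w)
fs=optics.grab_frame('scene')
b=fs['pixels'][295:330,290:330].astype(int);m=(b[...,2]>150)&(b[...,0]<100)
ys,xs=np.nonzero(m);print(len(xs),onz(fs,(xs.mean()+290,ys.mean()+295),.08))
print('mouse',onz(fs,(262,325),.02),toP(onz(fs,(262,325),.02)),onz(f,(155,113),.02))
B=np.array([.412,.376,.03]);tz=RT().as_matrix()[:,2];print(tz)
plan([.43,.36,.33],RT())
E
```

```text
88 159.0 186.5
bottle [0.41514585 0.36799622 0.08      ]
41 [0.41592455 0.37061474 0.08      ]
mouse [0.50554944 0.43311158 0.02      ] [-0.25336204 -0.0128917   0.02      ] [0.51511418 0.41613747 0.02      ]
[ 0.1654143  -0.62113929 -0.76604444]
8.32 [0.509  0.1325 0.3825] [-0.0093  0.9923  0.1236  0.0055] F [-0.4  0.2 -0.4] op 0.584 q [0.16 0.19 1.53 0.02 1.41 1.48]
n 15 twist [-0.35 -0.36 -0.96] tool d mm [ -21.5 -239.    56.3] rv deg [-31.7 -32.5 -86.7]
travels [[-0.05, -0.53, 0.13], [0.01, -0.54, 0.11], [0.07, -0.54, 0.08], [0.13, -0.53, 0.06], [0.18, -0.52, 0.04], [0.23, -0.5, 0.01], [0.28, -0.47, -0.02], [0.33, -0.44, -0.05], [0.37, -0.4, -0.07], [0.4, -0.36, -0.1], [0.43, -0.31, -0.13], [0.45, -0.26, -0.16], [0.47, -0.21, -0.19], [0.48, -0.15, -0.21], [0.49, -0.1, -0.23]]
```

arm_command --series '[{"travel": [-0.05,-0.53,0.1],"twist": [-0.35,-0.36,-0.96]},{"travel": [0.01,-0.54,0.1],"twist": [-0.35,-0.36,-0.96]},{"travel": [0.07,-0.54,0.08],"twist": [-0.35,-0.36,-0.96]},{"travel": [0.13,-0.53,0.06],"twist": [-0.35,-0.36,-0.96]},{"travel": [0.18,-0.52,0.04],"twist": [-0.35,-0.36,-0.96]},{"travel": [0.23,-0.5,0.01],"twist": [-0.35,-0.36,-0.96]},{"travel": [0.28,-0.47,-0.02],"twist": [-0.35,-0.36,-0.96]},{"travel": [0.33,-0.44,-0.05],"twist": [-0.35,-0.36,-0.96]},{"travel": [0.37,-0.4,-0.07],"twist": [-0.35,-0.36,-0.96]},{"travel": [0.4,-0.36,-0.1],"twist": [-0.35,-0.36,-0.96]},{"travel": [0.43,-0.31,-0.13],"twist": [-0.35,-0.36,-0.96]},{"travel": [0.45,-0.26,-0.16],"twist": [-0.35,-0.36,-0.96]},{"travel": [0.47,-0.21,-0.19],"twist": [-0.35,-0.36,-0.96]},{"travel": [0.48,-0.15,-0.21],"twist": [-0.35,-0.36,-0.96]},{"travel": [0.49,-0.1,-0.23],"twist": [-0.35,-0.36,-0.96]}]' --grip 85

```text
time_s: 10.2
eef_pos: [0.4215, 0.3605, 0.3143]
orientation: [0.273, 0.549, 0.757, -0.225]
force: [0.7, -0.6, 0.0]
opening: 0.995
```

```bash
python3 - <<'E'
from h import *
tz=RT().as_matrix()[:,2]
B=np.array([.415,.370,.032])+.002*tz
print(B-.12*tz);plan(B-.12*tz,RT())
E
```

```text
[0.39548111 0.44329444 0.12239324]
10.2 [0.4215 0.3605 0.3143] [ 0.2731  0.549   0.7571 -0.2252] F [ 0.7 -0.6  0. ] op 0.995 q [ 0.87  0.52  1.39 -0.58  1.69  0.62]
n 7 twist [-0.01  0.03  0.08] tool d mm [191.9   7.6  86.4] rv deg [-0.3  1.5  3.3]
travels [[0.91, 0.04, 0.41], [0.91, 0.03, 0.41], [0.91, 0.02, 0.42], [0.91, 0.01, 0.42], [0.91, 0.01, 0.42], [0.91, -0.0, 0.43], [0.91, -0.01, 0.43]]
```

arm_command --series '[{"travel": [0.91,0.04,0.41],"twist": [0,0.03,0.08]},{"travel": [0.91,0.03,0.41],"twist": [0,0.03,0.08]},{"travel": [0.91,0.02,0.42],"twist": [0,0.03,0.08]},{"travel": [0.91,0.01,0.42],"twist": [0,0.03,0.08]},{"travel": [0.91,0.01,0.42],"twist": [0,0.03,0.08]},{"travel": [0.91,0,0.43],"twist": [0,0.03,0.08]},{"travel": [0.7,0,0.4],"twist": [0,0.03,0.08]}]'

```text
time_s: 11.08
eef_pos: [0.394, 0.4395, 0.1159]
orientation: [0.272, 0.571, 0.744, -0.215]
force: [0.2, -0.1, -0.1]
opening: 0.996
```

```bash
python3 - <<'E'
from h import *
f=optics.grab_frame('wrist');save(f,'w5')
tz=RT().as_matrix()[:,2]
B=np.array([.415,.370,.032])+.002*tz
print(proj(f,[[.415,.37,.08],[.415,.37,0]]))
b=f['pixels'].astype(int);m=(b[...,2]>140)&(b[...,0]<100);ys,xs=np.nonzero(m);print(len(xs),xs.mean(),ys.mean(), onz(f,(xs.mean(),ys.mean()),.08) if len(xs) else '')
plan(B,RT())
E
```

```text
[[323.02333624 255.32010903]
 [323.32904062 172.48422769]]
206 306.8349514563107 280.02912621359224 [0.41742902 0.30325099 0.08      ]
11.12 [0.393  0.4392 0.113 ] [ 0.2717  0.57    0.7446 -0.2165] F [-1.7 -0.9 -3.7] op 0.993 q [ 0.97  0.83  1.36 -0.51  1.48  0.89]
n 4 twist [-0.02  0.03  0.02] tool d mm [ -2.3   4.6 110.7] rv deg [-0.6  0.7  0.4]
travel [-0.02  0.04  0.92]
```

View pics/w5.png

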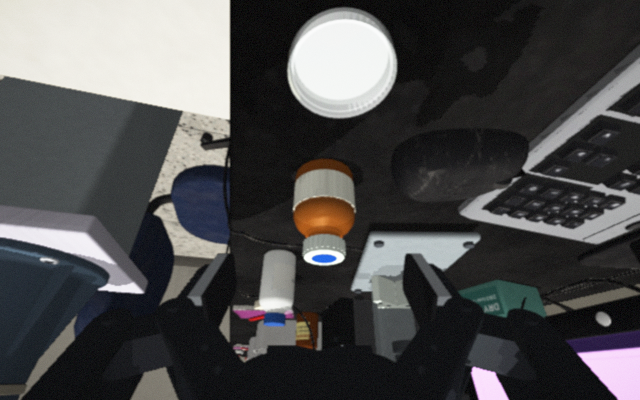

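arm_command --series '[{"travel": [-0.02,0.04,0.92],"twist": [-0.02,0.03,0.02]},{"travel": [-0.02,0.04,0.92],"twist": [-0.02,0.03,0.02]},{"travel": [-0.02,0.04,0.92],"twist": [-0.02,0.03,0.02]},{"travel": [-0.02,0.04,0.8],"twist": [-0.02,0.03,0.02]}]'

```text
time_s: 11.62
eef_pos: [0.4153, 0.3692, 0.0305]
orientation: [0.271, 0.572, 0.746, -0.21]
force: [-0.3, -0.7, 0.0]
opening: 0.996
```

```bash
python3 - <<'E'
from h import *
tz=RT().as_matrix()[:,2]
B=np.array([.415,.370,.032])+.002*tz
plan(B,RT())
f=optics.grab_frame('wrist');save(f,'w6')
E
```

```text
11.62 [0.4153 0.3692 0.0305] [ 0.2705  0.5717  0.7457 -0.2096] F [-0.3 -0.7  0. ] op 0.996 q [ 0.88  0.88  1.52 -0.58  1.26  0.95]
n 1 twist [-0.02  0.    0.03] tool d mm [-0.3 -0.1  0.3] rv deg [-0.1  0.   0.2]
travel [-0.01 -0.    0.01]
```

View pics/w6.png

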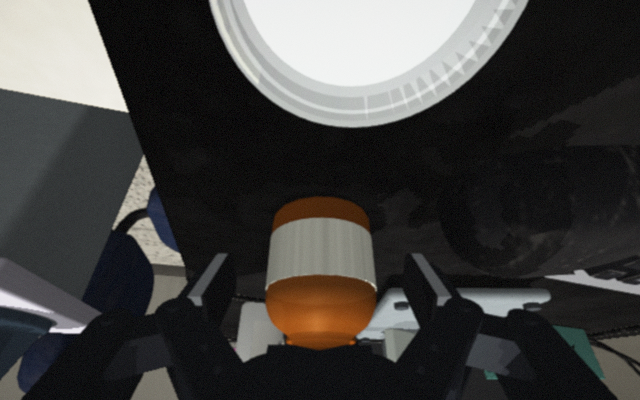

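arm_command --series '[{"travel": [0,0,0],"twist": [0,0,0]},{"travel": [0,0,0],"twist": [0,0,0]},{"travel": [0,0,0],"twist": [0,0,0]},{"travel": [0,0,0],"twist": [0,0,0]},{"travel": [0,0,0],"twist": [0,0,0]}]' --grip 40 --newtons 30

```text
time_s: 12.3
eef_pos: [0.4151, 0.3684, 0.0302]
orientation: [0.27, 0.571, 0.746, -0.211]
force: [-0.2, 0.1, -1.1]
opening: 0.602
```

```bash
python3 - <<'E'
from h import *
f=optics.grab_frame('wrist');save(f,'w7')
s=st()
E
```

```text
12.35 [0.4151 0.3684 0.0302] [ 0.2704  0.5714  0.7457 -0.2106] F [ 0.3  0.3 -1.6] op 0.601 q [ 0.88  0.88  1.52 -0.58  1.26  0.95]
```

View pics/w7.png

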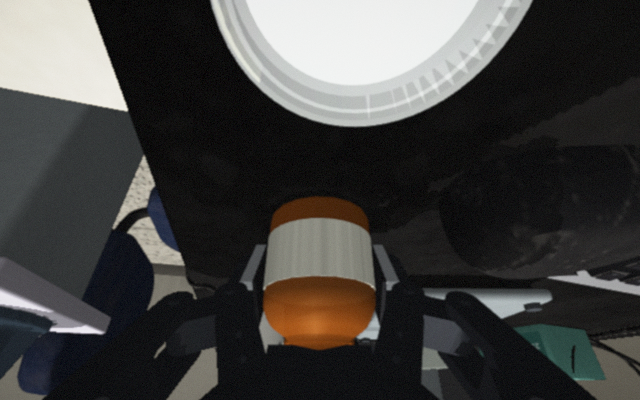

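```bash
python3 - <<'E'
from h import *
off=np.array([.4151,.3684,0])-[.415,.370,0]
for x,z in((-.095,.09),):
    w=P2W(PR,[x,0,z])[0]+off;print(w);plan(w,RT())
f=optics.grab_frame('scene')
m=spotter.masks_of('white_bottle',f)
if m:
    b=m[0]['box'];w=onz(f,((b[0]+b[2])/2,(b[1]+b[3])/2),.049);print(m[0]['conf'],w,toP(w))
E
```

```text
[0.55885969 0.28180053 0.09      ]
12.35 [0.4151 0.3684 0.0302] [ 0.2704  0.5714  0.7457 -0.2106] F [ 0.3  0.3 -1.6] op 0.601 q [ 0.88  0.88  1.52 -0.58  1.26  0.95]
n 5 twist [-0.01  0.    0.01] tool d mm [-131.3  116.2   31.6] rv deg [-0.2  0.1  0.2]
travel [-0.88  0.77  0.21]
```

arm_command --series '[{"travel": [-0.3,0,-0.35],"twist": [0,0,0]},{"travel": [-0.54,0,-0.64],"twist": [0,0,0]},{"travel": [-0.5,0.1,-0.5],"twist": [0,0,0]},{"travel": [-0.55,0.7,0.47],"twist": [0,0,0]},{"travel": [-0.55,0.7,0.47],"twist": [0,0,0]},{"travel": [-0.55,0.7,0.47],"twist": [0,0,0]},{"travel": [-0.55,0.7,0.47],"twist": [0,0,0]},{"travel": [-0.5,0.6,0.45],"twist": [0,0,0]}]'

```text
time_s: 13.45
eef_pos: [0.5496, 0.2892, 0.0978]
orientation: [0.271, 0.571, 0.746, -0.208]
force: [-0.4, -0.4, -2.4]
opening: 0.603
```

```bash
python3 - <<'E'
from h import *
off=np.array([.4151,.3684,0])-[.415,.370,0]
w=P2W(PR,[-.085,0,.057])[0]+off;plan(w,RT())
for n in('wrist','scene'):
    f=optics.grab_frame(n);
    if n=='scene':
        im=cv2.cvtColor(f['pixels'],cv2.COLOR_RGB2BGR);cv2.imwrite('pics/s8.png',cv2.resize(im[160:340,230:430],None,fx=3.3,fy=3.3,interpolation=cv2.INTER_CUBIC))
    else: save(f,'w8')
E
```

```text
13.45 [0.5496 0.2892 0.0978] [ 0.2713  0.5712  0.7461 -0.2084] F [-0.4 -0.4 -2.4] op 0.603 q [ 0.65  0.82  1.43 -0.67  1.28  0.71]
n 2 twist [0.01 0.   0.01] tool d mm [11.3  7.  43.8] rv deg [0.1 0.  0.2]
travel [0.19 0.12 0.73]
```

View pics/s8.png

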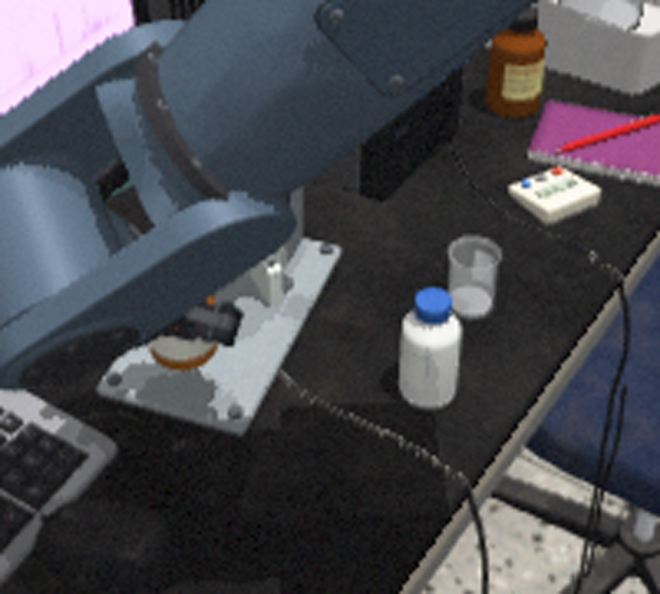

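View pics/w8.png

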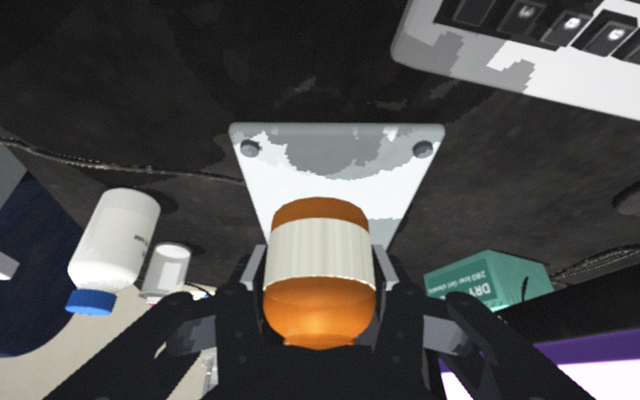

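arm_command --series '[{"travel": [0.19,0.16,0.73],"twist": [0,0,0]},{"travel": [0.19,0.16,0.73],"twist": [0,0,0]},{"travel": [0,0,0],"twist": [0,0,0]}]'

```text
time_s: 13.92
eef_pos: [0.5646, 0.2709, 0.0541]
orientation: [0.271, 0.572, 0.746, -0.209]
force: [0.7, 0.5, -2.4]
opening: 0.599
```

```bash
python3 - <<'E'
from h import *
off=np.array([.4151,.3684,0])-[.415,.370,0]
w=P2W(PR,[-.04,0.001,.054])[0]+off;s=st();print(toP(s['eef_pos']-off));plan(w,RT())
f=optics.grab_frame('wrist');save(f,'w9')
E
```

```text
13.93 [0.5646 0.2709 0.0541] [ 0.271   0.5718  0.7456 -0.209 ] F [ 0.7  0.5 -2.4] op 0.599 q [ 0.61  0.88  1.43 -0.7   1.21  0.73]
[-0.08295967  0.00275355  0.05405328]
13.93 [0.5646 0.2709 0.0541] [ 0.271   0.5718  0.7456 -0.209 ] F [ 0.7  0.5 -2.4] op 0.599 q [ 0.61  0.88  1.43 -0.7   1.21  0.73]
n 2 twist [-0.    0.    0.01] tool d mm [-32.9  -1.8  27.7] rv deg [-0.   0.   0.1]
travel [-0.55 -0.03  0.46]
```

View pics/w9.png

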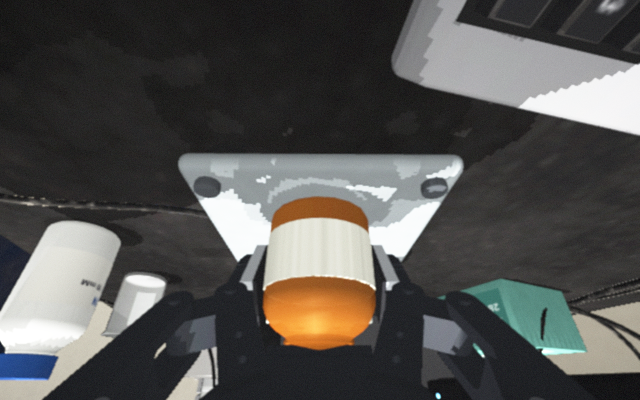

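arm_command --series '[{"travel": [-0.37,0,0.3],"twist": [0,0,0]},{"travel": [-0.37,0,0.3],"twist": [0,0,0]},{"travel": [-0.33,0,0.3],"twist": [0,0,0]},{"travel": [0.06,0,0.08],"twist": [0,0,0]}]'

```text
time_s: 14.48
eef_pos: [0.5767, 0.2283, 0.0533]
orientation: [0.272, 0.572, 0.746, -0.208]
force: [0.3, 0.0, -2.2]
opening: 0.599
```

```bash
python3 - <<'E'
from h import *
off=np.array([.4151,.3684,0])-[.415,.370,0]
s=st();print(toP(s['eef_pos']-off))
f=optics.grab_frame('wrist');save(f,'w10')
E
```

```text
14.47 [0.5767 0.2283 0.0533] [ 0.2718  0.572   0.7456 -0.2076] F [ 0.3  0.  -2.2] op 0.599 q [ 0.55  0.86  1.48 -0.74  1.16  0.72]
[-0.03874743  0.00345617  0.05327846]
```

View pics/w10.png

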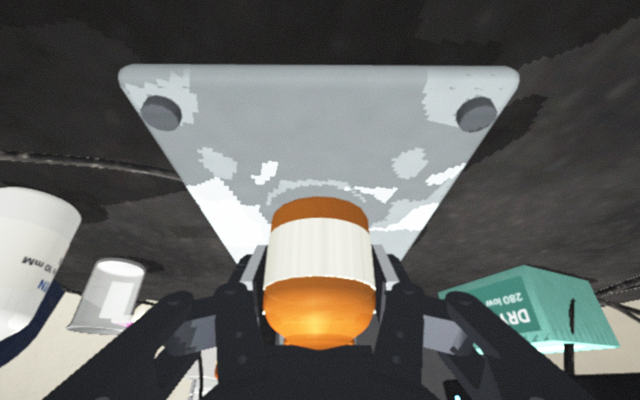

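Centred. Lower gently to contact (up to about 4 mm) and watch the force.

arm_command --series '[{"travel": [0.04,0,0.05],"twist": [0,0,0]},{"travel": [0.04,0,0.05],"twist": [0,0,0]}]'

```text
time_s: 14.78
eef_pos: [0.5765, 0.2291, 0.0494]
orientation: [0.272, 0.572, 0.746, -0.208]
force: [-5.5, 0.6, 14.2]
opening: 0.599
```

arm_command --series '[{"travel": [-0.02,0,-0.02],"twist": [0,0,0]},{"travel": [0,0,0],"twist": [0,0,0]},{"travel": [0,0,0],"twist": [0,0,0]}]' --grip 75

```text
time_s: 15.15
eef_pos: [0.5766, 0.2298, 0.0505]
orientation: [0.272, 0.571, 0.746, -0.207]
force: [0.6, -0.9, -0.2]
opening: 0.881
```

```bash
python3 - <<'E'
from h import *
s=st();print(toP(s['eef_pos']))
f=optics.grab_frame('wrist');save(f,'w11')
E
```

```text
15.15 [0.5766 0.2298 0.0505] [ 0.2725  0.5713  0.7459 -0.2074] F [ 0.6 -0.9 -0.2] op 0.881 q [ 0.55  0.87  1.48 -0.74  1.15  0.72]
[-0.03865305  0.00344436  0.0504654 ]
```

View pics/w11.png

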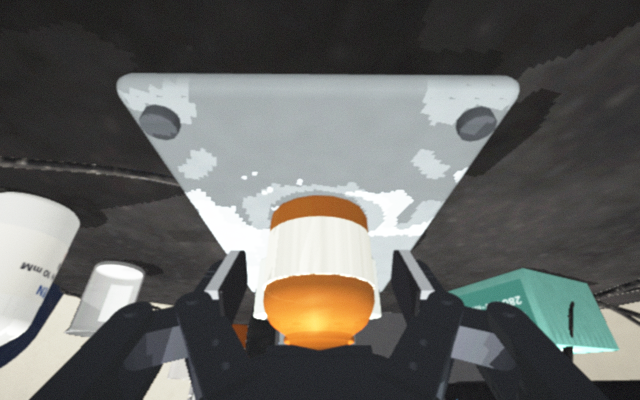

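arm_command --series '[{"travel": [0.3,0,-0.25],"twist": [0,0,0]},{"travel": [0.6,0,-0.5],"twist": [0,0,0]},{"travel": [0.6,0,-0.5],"twist": [0,0,0]},{"travel": [0.5,0,-0.42],"twist": [0,0,0]}]'

```text
time_s: 15.7
eef_pos: [0.5547, 0.3104, 0.0503]
orientation: [0.272, 0.572, 0.746, -0.207]
force: [-0.1, -0.3, -0.4]
opening: 0.874
```

arm_command --series '[{"travel": [0,0,0],"twist": [0,0,0]},{"travel": [0,0,0],"twist": [0,0,0]},{"travel": [0,0,0],"twist": [0,0,0]},{"travel": [0,0,0],"twist": [0,0,0]}]' --grip 24

```text
time_s: 16.2
eef_pos: [0.5543, 0.3113, 0.05]
orientation: [0.272, 0.571, 0.746, -0.207]
force: [-0.9, -1.4, -0.8]
opening: 0.281
```

```bash
python3 - <<'E'
from h import *
s=st();print(toP(s['eef_pos']))
f=optics.grab_frame('wrist');save(f,'w12')
print(proj(f,P2W(PR,[[-.04,0.003,.02],[-.04,0.003,.1],[0,0,.02],[.037,0,.06]])))
E
```

```text
16.2 [0.5543 0.3113 0.05  ] [ 0.2725  0.5709  0.7462 -0.2072] F [-0.9 -1.4 -0.8] op 0.281 q [ 0.67  0.91  1.37 -0.67  1.26  0.75]
[-0.12313434  0.00286576  0.04998024]
[[318.9343114  268.34102621]
 [319.03198734 388.92809177]
 [315.38816262 283.24893543]
 [315.33707705 337.22279204]]
```

View pics/w12.png

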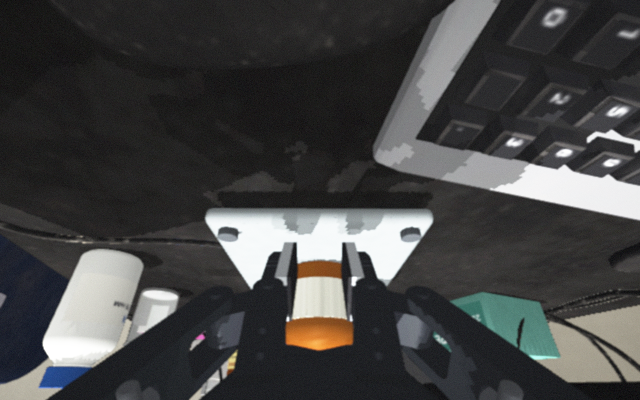

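arm_command --series '[{"travel": [-0.45,0,0.37],"twist": [0,0,0]},{"travel": [-0.4,0,0.34],"twist": [0,0,0]},{"travel": [-0.2,0,0.17],"twist": [0,0,0]},{"travel": [-0.2,0,0.17],"twist": [0,0,0]},{"travel": [-0.2,0,0.17],"twist": [0,0,0]},{"travel": [-0.2,0,0.17],"twist": [0,0,0]}]'

```text
time_s: 17.0
eef_pos: [0.5727, 0.2438, 0.0501]
orientation: [0.272, 0.571, 0.746, -0.207]
force: [-0.4, 0.3, 0.3]
opening: 0.277
```

```bash
python3 - <<'E'
from h import *
s=st();print(toP(s['eef_pos']))
f=optics.grab_frame('wrist');save(f,'w13')
E
```

```text
17.0 [0.5727 0.2438 0.0501] [ 0.2723  0.5714  0.7459 -0.2072] F [-0.4  0.3  0.3] op 0.277 q [ 0.57  0.87  1.46 -0.73  1.17  0.73]
[-0.05310792  0.00323422  0.0500702 ]
```

View pics/w13.png

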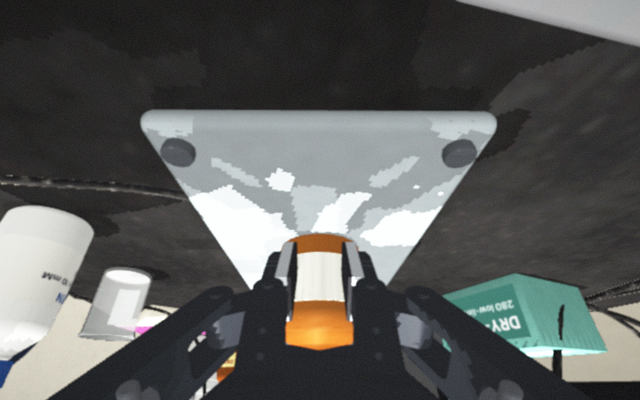

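arm_command --series '[{"travel": [-0.13,0,0.11],"twist": [0,0,0]},{"travel": [-0.1,0,0.08],"twist": [0,0,0]}]'

```text
time_s: 17.3
eef_pos: [0.5753, 0.2339, 0.0501]
orientation: [0.272, 0.571, 0.746, -0.207]
force: [-0.8, 0.8, 0.4]
opening: 0.284
```

arm_command --series '[{"travel": [-0.08,0,0.06],"twist": [0,0,0]}]'

```text
time_s: 17.42
eef_pos: [0.5761, 0.2309, 0.0503]
orientation: [0.272, 0.571, 0.746, -0.207]
force: [-0.3, 1.2, -0.3]
opening: 0.281
```

arm_command --series '[{"travel": [-0.08,0,0.06],"twist": [0,0,0]}]'

```text
time_s: 17.55
eef_pos: [0.5769, 0.2279, 0.0504]
orientation: [0.272, 0.571, 0.746, -0.207]
force: [-0.4, 0.4, -0.3]
opening: 0.284
```

```bash
python3 - <<'E'
from h import *
s=st();print(toP(s['eef_pos']))
f=optics.grab_frame('wrist');save(f,'w14')
f=optics.grab_frame('side')
im=cv2.cvtColor(f['pixels'],cv2.COLOR_RGB2BGR);cv2.imwrite('pics/d14.png',cv2.resize(im[170:300,240:370],None,fx=4,fy=4,interpolation=cv2.INTER_CUBIC))
E
```

```text
17.55 [0.5769 0.2279 0.0504] [ 0.2723  0.5714  0.7459 -0.2074] F [-0.4  0.4 -0.3] op 0.284 q [ 0.55  0.86  1.48 -0.74  1.15  0.72]
[-0.03666728  0.00319527  0.05035658]
```

View pics/w14.png

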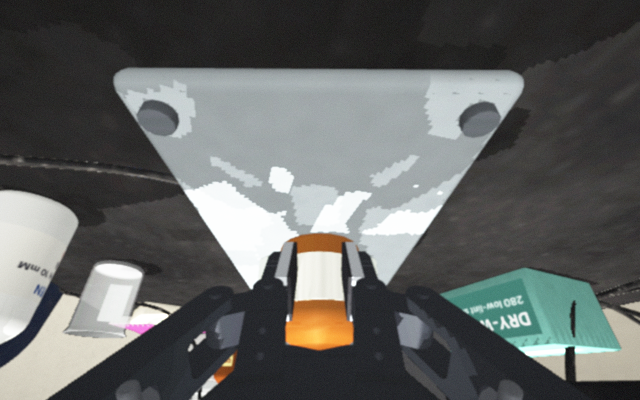

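View pics/d14.png

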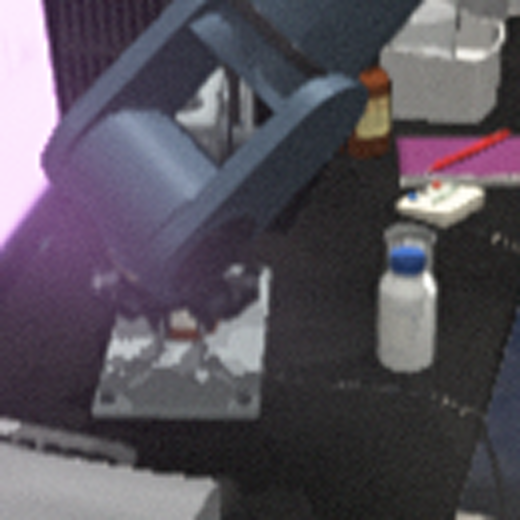

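```bash
python3 - <<'E'
from h import *
f=optics.grab_frame('wrist')
for uv in((320,233),(320,236)): print(toP(onz(f,uv,.02)))
c,d=ray(f,(320,235));print(toP(c))
print(proj(f,P2W(PR,[[-.13,.065,.02],[-.13,-.065,.02]])))
E
```

```text
[-0.01586117  0.0036284   0.02      ]
[-0.01162897  0.00365796  0.02      ]
[-0.17596845  0.00230157  0.09805474]
[[543.30333564  52.46634533]
 [ 74.8267945   50.83708072]]
```

arm_command --series '[{"travel": [-0.06,0,0.05],"twist": [0,0,0]}]'

```text
time_s: 17.82
eef_pos: [0.5775, 0.2257, 0.0505]
orientation: [0.272, 0.571, 0.746, -0.207]
force: [-0.4, 0.8, 0.6]
opening: 0.279
```

arm_command --series '[{"travel": [-0.06,0,0.05],"twist": [0,0,0]}]'

```text
time_s: 17.95
eef_pos: [0.578, 0.2236, 0.0504]
orientation: [0.272, 0.571, 0.746, -0.207]
force: [-4.2, 5.6, 0.7]
opening: 0.277
```

arm_command --series '[{"travel": [-0.03,-0.05,0.02],"twist": [0,0,0]}]'

```text
time_s: 18.08
eef_pos: [0.5768, 0.2226, 0.0505]
orientation: [0.272, 0.571, 0.746, -0.207]
force: [-0.9, 6.0, 0.2]
opening: 0.28
```

arm_command --series '[{"travel": [-0.03,0,0.02],"twist": [0,0,0]}]'

```text
time_s: 18.2
eef_pos: [0.577, 0.2224, 0.0505]
orientation: [0.272, 0.572, 0.746, -0.206]
force: [-2.9, 7.9, 0.0]
opening: 0.284
```

```bash
python3 - <<'E'
from h import *
s=st();print(toP(s['eef_pos']),s['force']@XP,s['force']@YP)
f=optics.grab_frame('wrist');save(f,'w15')
E
```

```text
18.2 [0.577  0.2224 0.0505] [ 0.2717  0.5715  0.7465 -0.2059] F [-2.9  7.9  0. ] op 0.284 q [ 0.54  0.86  1.49 -0.75  1.14  0.72]
[-0.03130781  0.00194731  0.05052235] -8.358920450136825 -0.7671663230115208
```

View pics/w15.png

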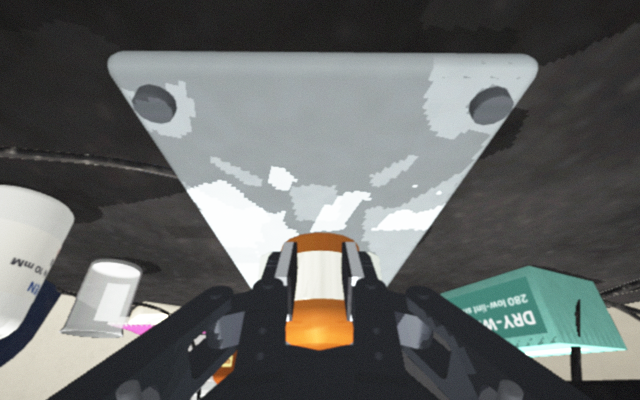

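```bash
python3 - <<'E'
from h import *
f=optics.grab_frame('wrist');s=st();t=toP(s['eef_pos'])
for o in(0,.02,.025,.03,.035,.04,.05,.084): print(o,proj(f,P2W(PR,[t[0]+o-.026,t[1],.0200]))[0])
E
```

```text
18.3 [0.577  0.2224 0.0505] [ 0.2717  0.5715  0.7465 -0.2058] F [-2.7  6.9  0.5] op 0.282 q [ 0.54  0.86  1.49 -0.75  1.14  0.72]
0 [319.71915099 189.36526671]
0.02 [319.43635535 210.79238946]
0.025 [319.3750358  215.43850599]
0.03 [319.31688616 219.8444421 ]
0.035 [319.26166681 224.02835267]
0.04 [319.20916171 228.00660782]
0.05 [319.11153125 235.40396282]
0.084 [318.83861354 256.08264543]
```

arm_command --series '[{"travel": [0.3,0,-0.25],"twist": [0,0,0]},{"travel": [0.7,0,-0.58],"twist": [0,0,0]},{"travel": [0.7,0,-0.58],"twist": [0,0,0]},{"travel": [0.2,0,-0.9],"twist": [0,0,0]},{"travel": [0,0,-1],"twist": [0,0,0]},{"travel": [0,0,-1],"twist": [0,0,0]},{"travel": [0,0,-1],"twist": [0,0,0]}]'

```text
time_s: 19.18
eef_pos: [0.5356, 0.3682, 0.1369]
orientation: [0.271, 0.571, 0.746, -0.209]
force: [0.1, 0.2, -0.8]
opening: 0.281
```

```bash
python3 - <<'E'
from h import *
s=st();print(toP(s['eef_pos']))
f=optics.grab_frame('wrist');im=cv2.cvtColor(f['pixels'],cv2.COLOR_RGB2BGR)
cv2.imwrite('pics/w16.png',im[::-1,::-1])
f=optics.grab_frame('side')
im=cv2.cvtColor(f['pixels'],cv2.COLOR_RGB2BGR);a=cv2.resize(im[180:290,240:340],None,fx=4,fy=4,interpolation=cv2.INTER_CUBIC)
f=optics.grab_frame('scene')
im=cv2.cvtColor(f['pixels'],cv2.COLOR_RGB2BGR);b=cv2.resize(im[180:290,240:340],None,fx=4,fy=4,interpolation=cv2.INTER_CUBIC)
cv2.imwrite('pics/d16.png',np.hstack([a,b]))
E
```

```text
19.18 [0.5356 0.3682 0.1369] [ 0.2714  0.5709  0.7462 -0.2087] F [ 0.1  0.2 -0.8] op 0.281 q [ 0.75  0.84  1.27 -0.61  1.44  0.69]
[-0.18292004 -0.00051074  0.13686703]
```

View pics/w16.png

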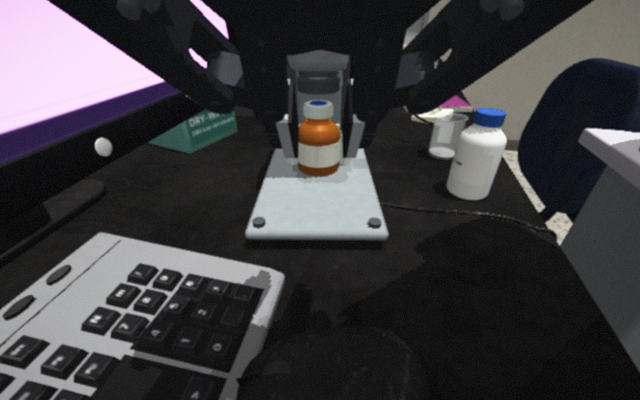

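View pics/d16.png

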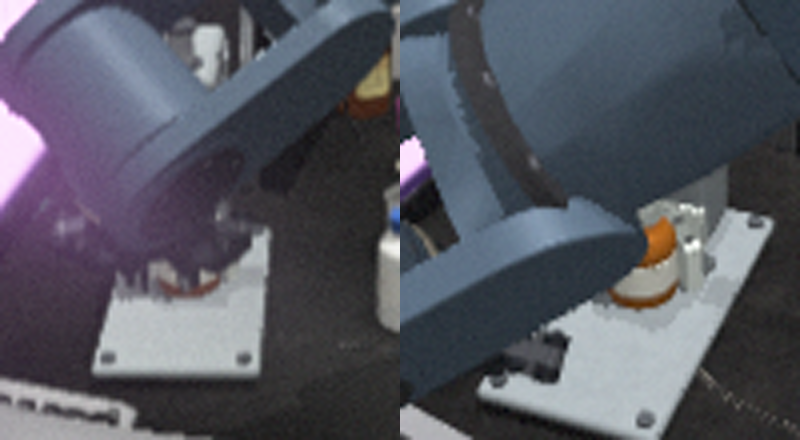

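```bash
cat >> h.py <<'E'
def RD(): return Rtool(-ZP,YP)
E
python3 - <<'E'
from h import *
plan([.44,.34,.36],RT())
# from there
s=dict(monitor.read_state());s['eef_pos']=np.array([.44,.34,.36])
g=P2W(PR,[.0305,-.081,.40])[0];print(g)
plan(g,RD(),s=s)
E
```

```text
19.32 [0.5361 0.3683 0.1368] [ 0.2717  0.5709  0.7465 -0.2074] F [ 0.5  0.2 -1.2] op 0.284 q [ 0.75  0.84  1.27 -0.61  1.44  0.69]
n 6 twist [ 0.01 -0.    0.01] tool d mm [-145.1 -100.1 -169.7] rv deg [ 0.2 -0.   0.2]
travel [-0.81 -0.56 -0.94]
[0.51278371 0.14128276 0.4       ]
n 15 twist [0.35 0.35 0.96] tool d mm [-187.3   18.2  104.8] rv deg [31.4 31.2 86.3]
travels [[-0.42, 0.04, 0.23], [-0.42, 0.09, 0.22], [-0.41, 0.14, 0.2], [-0.4, 0.19, 0.18], [-0.39, 0.23, 0.15], [-0.37, 0.28, 0.13], [-0.34, 0.32, 0.11], [-0.31, 0.35, 0.08], [-0.28, 0.39, 0.06], [-0.24, 0.41, 0.03], [-0.2, 0.44, 0.01], [-0.15, 0.45, -0.01], [-0.11, 0.47, -0.03], [-0.06, 0.47, -0.05], [-0.01, 0.47, -0.07]]
```

arm_command --series '[{"travel": [-0.5,-0.2,-0.94],"twist": [0,0,0]},{"travel": [-0.81,-0.56,-0.94],"twist": [0,0,0]},{"travel": [-0.81,-0.56,-0.94],"twist": [0,0,0]},{"travel": [-0.81,-0.56,-0.94],"twist": [0,0,0]},{"travel": [-0.81,-0.56,-0.94],"twist": [0,0,0]},{"travel": [-0.81,-0.56,-0.94],"twist": [0,0,0]},{"travel": [-0.5,-0.4,-0.4],"twist": [0,0,0]}]' --grip 50

```text
time_s: 20.2
eef_pos: [0.4359, 0.336, 0.3691]
orientation: [0.271, 0.57, 0.745, -0.217]
force: [-0.4, -0.4, -1.0]
opening: 0.581
```

```bash
python3 - <<'E'
from h import *
g=P2W(PR,[.0305,-.081,.40])[0]
plan(g,RD())
f=optics.grab_frame('scene');im=cv2.cvtColor(f['pixels'],cv2.COLOR_RGB2BGR);cv2.imwrite('pics/s17.png',cv2.resize(im[160:320,230:400],None,fx=4,fy=3.7,interpolation=cv2.INTER_CUBIC))
E
```

```text
20.2 [0.4359 0.336  0.3691] [ 0.2706  0.5697  0.7452 -0.2167] F [-0.4 -0.4 -1. ] op 0.581 q [ 0.82  0.45  1.35 -0.59  1.74  0.57]
n 15 twist [0.35 0.36 0.96] tool d mm [-178.2   23.8  111.5] rv deg [31.1 32.4 86.2]
travels [[-0.4, 0.05, 0.25], [-0.4, 0.1, 0.23], [-0.39, 0.15, 0.21], [-0.38, 0.2, 0.19], [-0.37, 0.24, 0.17], [-0.35, 0.28, 0.14], [-0.32, 0.32, 0.12], [-0.29, 0.35, 0.1], [-0.26, 0.39, 0.07], [-0.22, 0.41, 0.05], [-0.18, 0.43, 0.03], [-0.14, 0.45, 0.0], [-0.09, 0.46, -0.02], [-0.04, 0.47, -0.04], [0.0, 0.47, -0.05]]
```

View pics/s17.png

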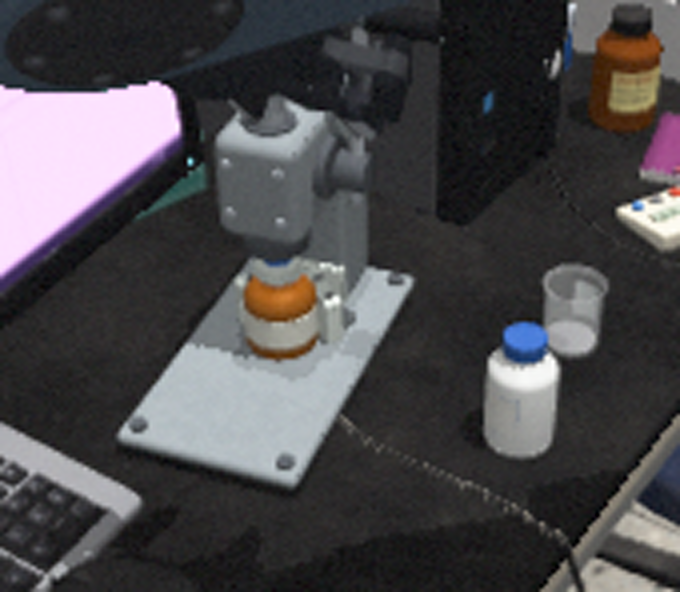

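arm_command --series '[{"travel": [-0.45,0.05,0.2],"twist": [0.35,0.36,0.96]},{"travel": [-0.45,0.1,0.18],"twist": [0.35,0.36,0.96]},{"travel": [-0.42,0.15,0.17],"twist": [0.35,0.36,0.96]},{"travel": [-0.4,0.2,0.15],"twist": [0.35,0.36,0.96]},{"travel": [-0.37,0.24,0.14],"twist": [0.35,0.36,0.96]},{"travel": [-0.35,0.28,0.12],"twist": [0.35,0.36,0.96]},{"travel": [-0.32,0.32,0.12],"twist": [0.35,0.36,0.96]},{"travel": [-0.29,0.35,0.1],"twist": [0.35,0.36,0.96]},{"travel": [-0.26,0.39,0.07],"twist": [0.35,0.36,0.96]},{"travel": [-0.22,0.41,0.05],"twist": [0.35,0.36,0.96]},{"travel": [-0.18,0.43,0.03],"twist": [0.35,0.36,0.96]},{"travel": [-0.14,0.45,0],"twist": [0.35,0.36,0.96]},{"travel": [-0.09,0.46,-0.02],"twist": [0.35,0.36,0.96]},{"travel": [-0.04,0.47,-0.04],"twist": [0.35,0.36,0.96]},{"travel": [0,0.4,-0.05],"twist": [0.35,0.36,0.96]}]'

```text
time_s: 22.12
eef_pos: [0.5101, 0.1284, 0.3821]
orientation: [-0.004, 0.995, 0.095, -0.01]
force: [-0.3, 0.5, -0.0]
opening: 0.582
```

```bash
python3 wv.py 18 0; python3 - <<'E'
from h import *
s=st();print(toP(s['eef_pos']))
plan(P2W(PR,[.0305,-.081,.30])[0],RD(),s=s)
E
```

```text
22.12 [0.5101 0.1284 0.3821] [-0.0041  0.9954  0.0953 -0.0098] F [-0.3  0.5 -0. ] op 0.582 q [0.15 0.21 1.51 0.01 1.44 1.53]
tcp px [[317.51978228 271.11824292]]
22.18 [0.5103 0.1271 0.3823] [-0.0047  0.9957  0.0924 -0.009 ] F [ 1.3 -1.4  0. ] op 0.583 q [0.15 0.21 1.51 0.01 1.44 1.53]
[ 0.04362492 -0.08701497  0.38227376]
n 3 twist [-0.04  0.05 -0.24] tool d mm [  6.4 -12.6  82.3] rv deg [-0.7  1.  -4.3]
travels [[0.07, -0.14, 0.91], [0.07, -0.14, 0.91], [0.07, -0.14, 0.91]]
```

View pics/w18.png

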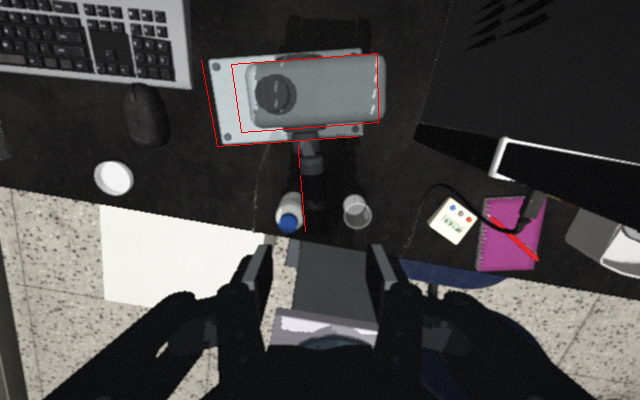

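arm_command --series '[{"travel": [0.07,-0.1,0.7],"twist": [-0.04,0.05,-0.24]},{"travel": [0.07,-0.1,0.91],"twist": [-0.04,0.05,-0.24]},{"travel": [0.07,-0.04,0.91],"twist": [-0.04,0.05,-0.24]}]'

```text
time_s: 22.55
eef_pos: [0.5144, 0.1341, 0.302]
orientation: [0.001, 0.991, 0.13, -0.002]
force: [0.8, -0.5, -0.4]
opening: 0.582
```

```bash
python3 wv.py 19 0; python3 - <<'E'
from h import *
s=st();print(toP(s['eef_pos']))
E
```

```text
22.55 [0.5144 0.1341 0.302 ] [ 0.0015  0.9915  0.1302 -0.0016] F [ 0.8 -0.5 -0.4] op 0.582 q [ 0.17  0.27  1.63 -0.    1.25  1.48]
tcp px [[317.62745425 271.02376963]]
22.6 [0.5132 0.134  0.2982] [ 0.0016  0.9914  0.1308 -0.0042] F [-0.   0.2 -4.3] op 0.588 q [ 0.17  0.27  1.63 -0.    1.24  1.48]
[ 0.03758964 -0.08249554  0.29819353]
```

View pics/w19.png

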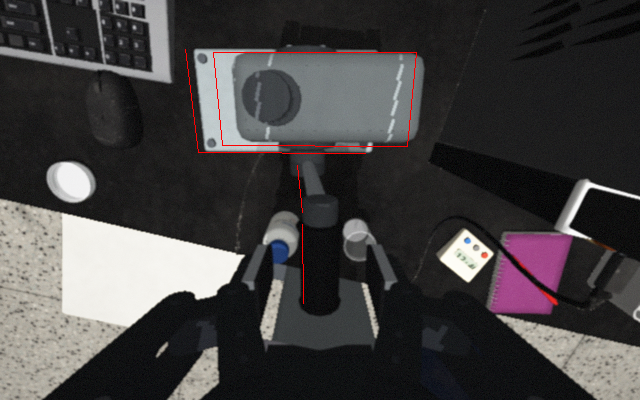

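arm_command --series '[{"travel": [0,-0.5,0],"twist": [0,0,0]},{"travel": [0,-0.75,0.03],"twist": [0,0,0]},{"travel": [0,-0.75,0.17],"twist": [0,0,0]},{"travel": [0,-0.7,0.3],"twist": [0,0,0]},{"travel": [0,-0.5,0.35],"twist": [0,0,0]}]'

```text
time_s: 23.22
eef_pos: [0.488, 0.2307, 0.274]
orientation: [0.003, 0.992, 0.13, -0.004]
force: [1.2, -1.6, 0.7]
opening: 0.584
```

```bash
python3 - <<'E'
from h import *
s=st();t=toP(s['eef_pos']);print(t)
g=t[0]-.006+.015;print('grip x',g,'theta',np.arcsin((.02-g)/.12)+.0873)
f=optics.grab_frame('wrist');save(f,'w20')
E
```

```text
23.23 [0.488  0.2307 0.274 ] [ 0.0028  0.9916  0.1296 -0.0035] F [ 1.2 -1.6  0.7] op 0.584 q [ 0.36  0.31  1.64 -0.    1.2   1.67]
[-0.06232261 -0.08190882  0.27401272]
grip x -0.053322606859432575 theta 0.7446506336720544
```

View pics/w20.png

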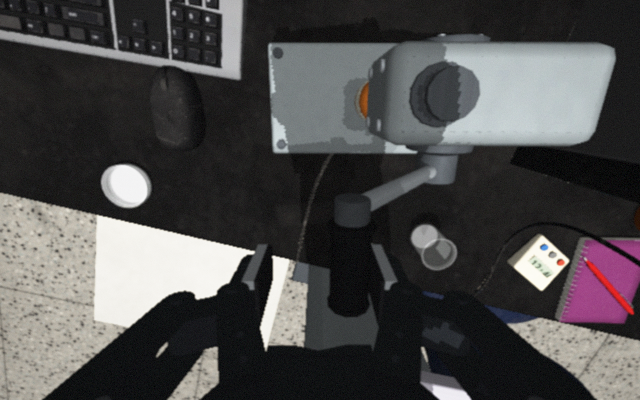

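arm_command --series '[{"travel": [0,-0.21,0.17],"twist": [0,0,0]},{"travel": [0,-0.2,0.18],"twist": [0,0,0]}]'

```text
time_s: 23.52
eef_pos: [0.4842, 0.2436, 0.2621]
orientation: [0.003, 0.992, 0.13, -0.004]
force: [0.5, -3.3, 1.5]
opening: 0.587
```

arm_command --series '[{"travel": [0,-0.15,0.15],"twist": [0,0,0]}]'

```text
time_s: 23.65
eef_pos: [0.4831, 0.2479, 0.2575]
orientation: [0.003, 0.992, 0.13, -0.004]
force: [0.0, -3.4, 2.6]
opening: 0.585
```

arm_command --series '[{"travel": [0,-0.12,0.12],"twist": [0,0,0]}]'

```text
time_s: 23.78
eef_pos: [0.4823, 0.2512, 0.2536]
orientation: [0.004, 0.992, 0.129, -0.004]
force: [1.7, -6.9, 4.4]
opening: 0.583
```

```bash
python3 - <<'E'
from h import *
s=st();t=toP(s['eef_pos']);print(t,s['force']@XP)
g=t[0]-.006+.015;print('grip x',g,'theta',np.arcsin((.02-g)/.12)+.0873)
E
```

```text
23.77 [0.4823 0.2512 0.2536] [ 0.0037  0.9916  0.1294 -0.0039] F [ 1.7 -6.9  4.4] op 0.583 q [ 0.4   0.34  1.66 -0.01  1.16  1.71]
[-0.08357452 -0.08219413  0.25360914] 7.098948955880079
grip x -0.07457451639253555 theta 0.995050252549739
```

arm_command --series '[{"travel": [0,-0.1,0.1],"twist": [0,0,0]}]'

```text
time_s: 23.9
eef_pos: [0.482, 0.2532, 0.2509]
orientation: [0.005, 0.992, 0.129, -0.003]
force: [2.1, -16.1, 11.1]
opening: 0.583
```

arm_command --series '[{"travel": [0,-0.08,0.08],"twist": [0,0,0]}]'

```text
time_s: 24.02
eef_pos: [0.4821, 0.2539, 0.2493]
orientation: [0.007, 0.992, 0.129, -0.003]
force: [1.0, -18.6, 13.6]
opening: 0.583
```

arm_command --series '[{"travel": [0,-0.1,0.06],"twist": [0,0,0]},{"travel": [0,-0.08,0.03],"twist": [0,0,0]}]'

```text
time_s: 24.28
eef_pos: [0.4822, 0.2545, 0.2482]
orientation: [0.011, 0.992, 0.129, -0.002]
force: [0.8, -21.1, 12.1]
opening: 0.583
```

```bash
python3 - <<'E'
from h import *
s=st();t=toP(s['eef_pos']);print(t)
fa=optics.grab_frame('scene');fb=optics.grab_frame('side')
r=[cv2.resize(cv2.cvtColor(f['pixels'],cv2.COLOR_RGB2BGR)[170:300,245:345],None,fx=4,fy=4,interpolation=cv2.INTER_CUBIC) for f in(fa,fb)]
cv2.imwrite('pics/s21.png',np.hstack(r))
E
```

```text
24.27 [0.4822 0.2545 0.2482] [ 0.0114  0.9916  0.1288 -0.002 ] F [  0.8 -21.1  12.1] op 0.583 q [ 0.41  0.35  1.66 -0.02  1.15  1.73]
[-0.08680352 -0.08145484  0.24821802]
```

View pics/s21.png

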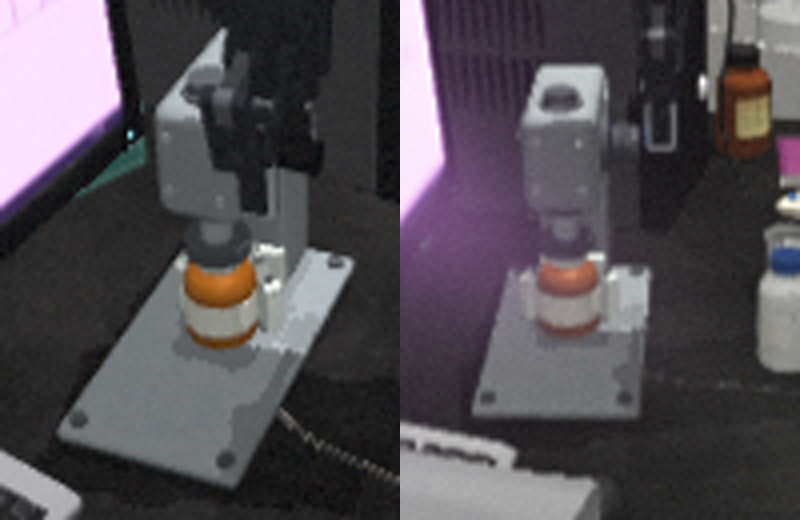

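arm_command --series '[{"travel": [0,0.95,-0.1],"twist": [0,0,0]},{"travel": [0,0.45,-0.42],"twist": [0,0,0]},{"travel": [0,0.65,-0.47],"twist": [0,0,0]},{"travel": [0,0.7,-0.4],"twist": [0,0,0]},{"travel": [0,0.75,-0.25],"twist": [0,0,0]},{"travel": [0,0.6,-0.1],"twist": [0,0,0]}]'

```text
time_s: 25.12
eef_pos: [0.5134, 0.139, 0.3074]
orientation: [0.006, 0.992, 0.129, -0.001]
force: [-0.7, 2.2, 0.2]
opening: 0.585
```

```bash
python3 - <<'E'
from h import *
s=st();t=toP(s['eef_pos']);print(t)
E
```

```text
25.12 [0.5134 0.139  0.3074] [ 0.0056  0.9916  0.1294 -0.0013] F [-0.7  2.2  0.2] op 0.585 q [ 0.18  0.26  1.62 -0.01  1.26  1.5 ]
[ 0.03284581 -0.08096592  0.30744078]
```

arm_command --series '[{"travel": [0,0.4,0],"twist": [0,0,0]},{"travel": [0,0.15,0],"twist": [0,0,0]}]'

```text
time_s: 25.38
eef_pos: [0.5181, 0.1222, 0.3079]
orientation: [0.005, 0.992, 0.129, -0.001]
force: [-0.8, 1.5, 2.0]
opening: 0.585
```

arm_command --series '[{"travel": [0,0.08,0],"twist": [0,0,0]}]'

```text
time_s: 25.5
eef_pos: [0.5187, 0.1199, 0.3078]
orientation: [0.005, 0.992, 0.129, -0.001]
force: [-0.9, 2.8, 1.9]
opening: 0.581
```

arm_command --series '[{"travel": [0,0.06,0],"twist": [0,0,0]}]'

```text
time_s: 25.62
eef_pos: [0.5189, 0.1192, 0.3077]
orientation: [0.004, 0.992, 0.129, -0.001]
force: [-4.3, 11.5, 3.0]
opening: 0.583
```

arm_command --series '[{"travel": [0,0.06,0],"twist": [0,0,0]}]'

```text
time_s: 25.75
eef_pos: [0.519, 0.1191, 0.3076]
orientation: [0.002, 0.992, 0.129, -0.002]
force: [-4.0, 14.1, 2.1]
opening: 0.587
```

arm_command --series '[{"travel": [0,-0.45,0],"twist": [0,0,0]},{"travel": [0,-0.03,-0.5],"twist": [0,0,0]},{"travel": [0,0,-1],"twist": [0,0,0]},{"travel": [0,0,-1],"twist": [0,0,0]},{"travel": [-1,0,-0.5],"twist": [0,0,0]},{"travel": [-1,0,0],"twist": [0,0,0]},{"travel": [-1,0,0],"twist": [0,0,0]},{"travel": [-0.5,0,0],"twist": [0,0,0]},{"travel": [0,0,0],"twist": [0,0,0]}]'

```text
time_s: 26.88
eef_pos: [0.4117, 0.1061, 0.4066]
orientation: [0.005, 0.991, 0.13, 0.001]
force: [-0.2, 0.2, -0.4]
opening: 0.585
```

```bash
python3 - <<'E'
from h import *
s=st()
fa=optics.grab_frame('scene');fb=optics.grab_frame('side')
r=[cv2.resize(cv2.cvtColor(f['pixels'],cv2.COLOR_RGB2BGR)[150:280,245:345],None,fx=4,fy=4,interpolation=cv2.INTER_CUBIC) for f in(fa,fb)]
cv2.imwrite('pics/s22.png',np.hstack(r));save(fa,'s22f')
f=optics.grab_frame('wrist');save(f,'w22')
E
```

```text
26.88 [0.4117 0.1061 0.4066] [5.100e-03 9.915e-01 1.303e-01 9.000e-04] F [-0.2  0.2 -0.4] op 0.585 q [ 0.15 -0.02  1.7  -0.01  1.45  1.46]
```

View pics/s22.png

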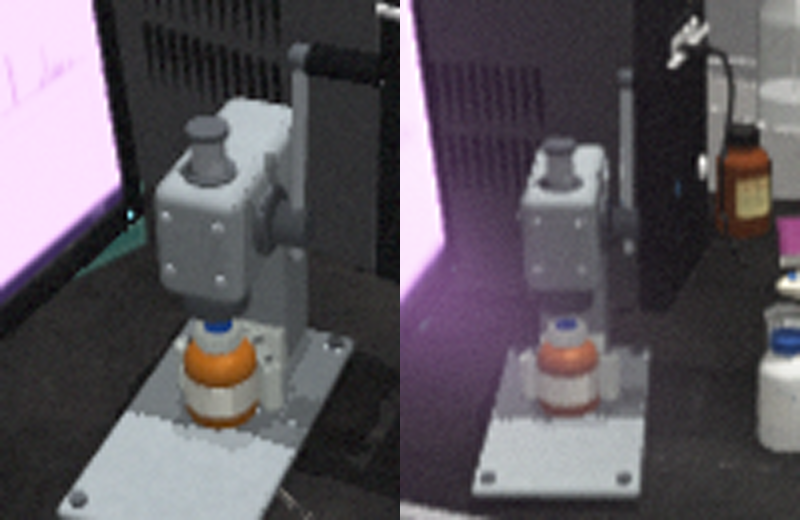

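View pics/s22f.png

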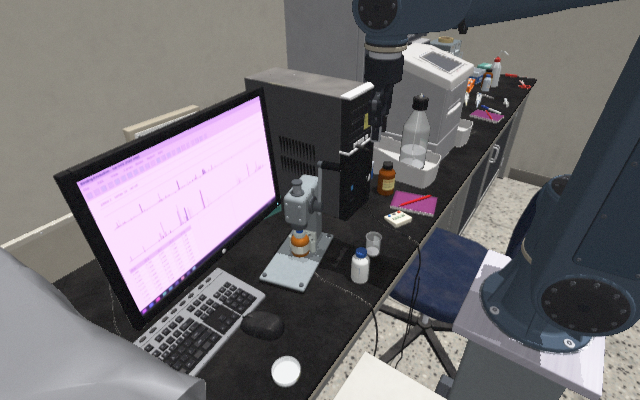

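View pics/w22.png

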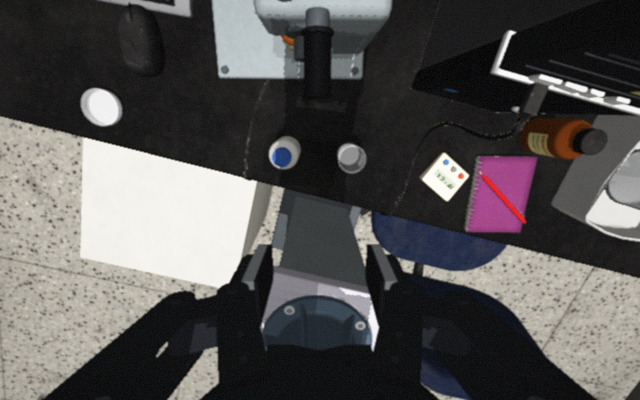

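```bash
python3 - <<'E'
from h import *
from scipy.optimize import least_squares
for n in('scene','side'):
    f=optics.grab_frame(n)
    P=f['pixels'].astype(int);sub=P[215:270,270:320]
    m=(sub[...,2]>sub[...,0]+50)&(sub[...,2]>90)
    ys,xs=np.nonzero(m);print(n,len(xs),'disc',xs.mean()+270,ys.mean()+215)
    mo=(sub[...,0]>sub[...,2]+60);yo,xo=np.nonzero(mo);print(' orange rows',yo.min()+215,yo.max()+215,'cols',xo.min()+270,xo.max()+270)
    for dx in(0,.006):
        top=[proj(f,P2W(PR,[dx,0,z]))[0].round(1).tolist() for z in(.1,.095)]
        bot=proj(f,P2W(PR,[[dx+.026*np.cos(t),.026*np.sin(t),.02] for t in np.linspace(0,6.28,60)]))
        print(dx,'top proud/home',top,'bottom max row',bot[:,1].max().round(1),'cols',bot[:,0].min().round(1),bot[:,0].max().round(1))
E
```

```text
scene 14 disc 299.0 231.35714285714286
 orange rows 235 256 cols 291 308
0 top proud/home [[299.2, 230.7], [299.2, 232.1]] bottom max row 258.9 cols 291.2 309.5
0.006 top proud/home [[300.0, 229.4], [300.1, 230.8]] bottom max row 257.5 cols 292.1 310.3
side 2 disc 286.5 230.5
 orange rows 236 241 cols 281 293
0 top proud/home [[286.8, 230.3], [286.9, 231.7]] bottom max row 255.6 cols 280.0 295.4
0.006 top proud/home [[287.0, 229.5], [287.0, 230.9]] bottom max row 254.7 cols 280.1 295.5
```

```bash
python3 - <<'E'
from h import *
plan([.50,.42,.30],RT(25),n=18)
E
```

```text
27.12 [0.4124 0.1063 0.4056] [ 5.000e-03  9.915e-01  1.304e-01 -1.000e-04] F [ 0.3 -0.6 -0.8] op 0.588 q [ 0.15 -0.01  1.7  -0.01  1.45  1.46]
n 18 twist [-0.46 -0.46 -0.74] tool d mm [ 165.9 -281.4  102.6] rv deg [-50.1 -50.1 -79.4]
travels [[0.31, -0.52, 0.19], [0.35, -0.5, 0.15], [0.4, -0.48, 0.11], [0.44, -0.45, 0.06], [0.47, -0.42, 0.02], [0.51, -0.38, -0.02], [0.53, -0.34, -0.07], [0.55, -0.29, -0.11], [0.57, -0.24, -0.15], [0.57, -0.19, -0.19], [0.58, -0.14, -0.22], [0.57, -0.08, -0.26], [0.57, -0.02, -0.29], [0.55, 0.03, -0.31], [0.53, 0.09, -0.34], [0.5, 0.15, -0.36], [0.47, 0.2, -0.37], [0.44, 0.26, -0.38]]
```

arm_command --series '[{"travel": [0.24,-0.96,0],"twist": [0,0,0]},{"travel": [0.24,-0.96,0],"twist": [0,0,0]},{"travel": [0.24,-0.96,0],"twist": [0,0,0]},{"travel": [0.24,-0.96,0],"twist": [0,0,0]},{"travel": [0.24,-0.96,0],"twist": [0,0,0]},{"travel": [0.24,-0.96,0],"twist": [0,0,0]},{"travel": [0.24,-0.96,0],"twist": [0,0,0]},{"travel": [0.24,-0.96,0],"twist": [0,0,0]},{"travel": [0.24,-0.96,0],"twist": [0,0,0]}]'

```text
time_s: 28.25
eef_pos: [0.4117, 0.3827, 0.3989]
orientation: [0.006, 0.992, 0.129, -0.003]
force: [0.0, -0.1, -0.2]
opening: 0.586
```

```bash
python3 - <<'E'
from h import *
plan([.48,.42,.28],RT(30),n=17)
E
```

```text
28.25 [0.4117 0.3827 0.3989] [ 0.0064  0.9916  0.129  -0.0027] F [ 0.  -0.1 -0.2] op 0.586 q [ 0.67  0.27  1.39 -0.01  1.49  1.98]
n 17 twist [-0.46 -0.45 -0.79] tool d mm [ 76.3 -20.  118.2] rv deg [-46.5 -45.9 -81. ]
travels [[0.15, -0.04, 0.23], [0.16, -0.04, 0.22], [0.18, -0.03, 0.21], [0.19, -0.03, 0.2], [0.2, -0.02, 0.19], [0.21, -0.01, 0.18], [0.22, -0.0, 0.17], [0.23, 0.01, 0.16], [0.23, 0.02, 0.15], [0.24, 0.03, 0.14], [0.24, 0.05, 0.13], [0.24, 0.06, 0.12], [0.24, 0.07, 0.11], [0.24, 0.09, 0.11], [0.24, 0.1, 0.1], [0.23, 0.12, 0.09], [0.23, 0.13, 0.09]]
```

arm_command --series '[{"travel": [0.15,-0.04,0.23],"twist": [-0.46,-0.45,-0.79]},{"travel": [0.16,-0.04,0.22],"twist": [-0.46,-0.45,-0.79]},{"travel": [0.18,-0.03,0.21],"twist": [-0.46,-0.45,-0.79]},{"travel": [0.19,-0.03,0.2],"twist": [-0.46,-0.45,-0.79]},{"travel": [0.2,-0.02,0.19],"twist": [-0.46,-0.45,-0.79]},{"travel": [0.21,0,0.18],"twist": [-0.46,-0.45,-0.79]},{"travel": [0.22,0,0.17],"twist": [-0.46,-0.45,-0.79]},{"travel": [0.23,0.01,0.16],"twist": [-0.46,-0.45,-0.79]},{"travel": [0.23,0.02,0.15],"twist": [-0.46,-0.45,-0.79]},{"travel": [0.24,0.03,0.14],"twist": [-0.46,-0.45,-0.79]},{"travel": [0.24,0.05,0.13],"twist": [-0.46,-0.45,-0.79]},{"travel": [0.24,0.06,0.12],"twist": [-0.46,-0.45,-0.79]},{"travel": [0.24,0.07,0.11],"twist": [-0.46,-0.45,-0.79]},{"travel": [0.24,0.09,0.11],"twist": [-0.46,-0.45,-0.79]},{"travel": [0,0,0],"twist": [0,0,0]}]'

```text
time_s: 30.12
eef_pos: [0.4721, 0.42, 0.2845]
orientation: [0.355, 0.635, 0.628, -0.277]
force: [0.2, 0.7, 0.5]
opening: 0.582
```

```bash
python3 - <<'E'
from h import *
s=st()
f=optics.grab_frame('wrist');im=cv2.cvtColor(f['pixels'],cv2.COLOR_RGB2BGR)[::-1,::-1];cv2.imwrite('pics/w23.png',im)
m=spotter.masks_of('sample_bottle',f);print(m and (m[0]['conf'],m[0]['box']))
if m:
    b=m[0]['box'];y0=max(0,int(400-b[3])-70);x0=max(0,int(640-b[2])-60)
    cv2.imwrite('pics/w23z.png',cv2.resize(im[y0:y0+190,x0:x0+170],None,fx=3.1,fy=3.1,interpolation=cv2.INTER_CUBIC))
E
```

```text
30.12 [0.4721 0.42   0.2845] [ 0.3548  0.6346  0.6284 -0.2766] F [0.2 0.7 0.5] op 0.582 q [ 0.88  0.81  1.04 -0.67  1.95  0.86]
(0.9, [352.0, 98.7, 387.8, 153.8])
```

View pics/w23z.png

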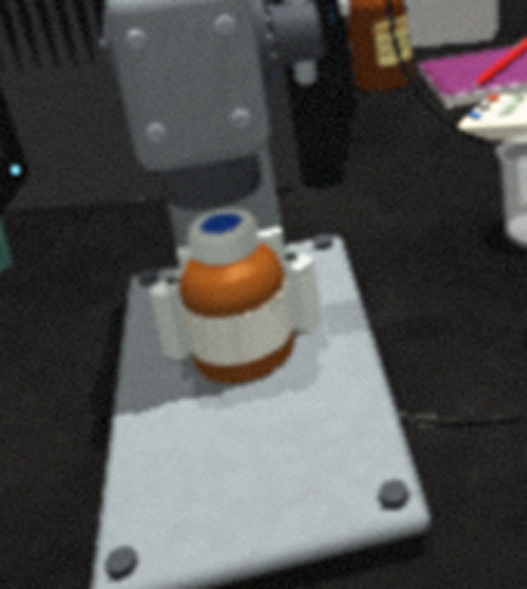

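View pics/w23.png

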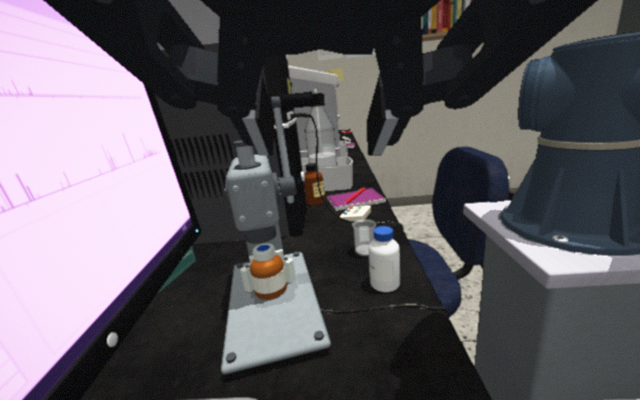

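```bash
python3 -c "
from h import *
st();print(close_job())"
```

```text
30.23 [0.4725 0.4197 0.2862] [ 0.3544  0.6361  0.6277 -0.2753] F [ 0.5 -0.1  1.3] op 0.588 q [ 0.88  0.81  1.04 -0.67  1.95  0.86]
the job is handed in; nothing more can be done
None
```

I finished the job and handed it in at about 30 s of the 72 s allowed. I swung the lever fully back and set the bottle on the base upright. I then pushed it with the fingertips into the V-nest until it stopped (about 8 N, almost no sideways force) and let go. Next I pulled the lever to its hard stop and swung it fully back again (stopped at about 14 N).

**Last pictures:** The bottle stands centred between both nest faces and the cap sits right down on the shoulder with no neck showing. The ram is up, the lever is back and the robot is touching nothing. The other things I could see on the bench looked undisturbed. The tip box was never found in the pictures, so I could not check it.

**Checks that disagreed or were less certain:**
- **First lever stop:** the first swing back pushed the stop with about 55 N at the fingers for a moment. That is under the 120 N wrist limit. It is over the 40 N limit for the arm and gripper body, but only the fingers were touching.
- **Press position:** my camera fit placed the press about 6 mm too far forward. I noticed this from where the lever and the bottle actually stopped, and allowed for it in the later lever moves.
- **Cap fully home:** this rests on the hard stop (about 24 N) near the expected lever angle and on the close-up. The pixel measurement of cap height agrees but is too coarse to prove 5 mm by itself.

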